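# Release the guard and set the range selector on three clicks

## Task

Take the screwdriver that lies along the front edge of the bench and push its blade into the hole in the front of the grey control box until the hidden latch lets the sprung guard hood fly open, then lay the screwdriver back down flat on the free bench top. Then turn the selector knob under the hood exactly three clicks clockwise from where it stands and let go, leaving the hood open. Leave the grease tub, the oil bottle and the hollow shaft beside the box standing where they are.

Things in the scene. Friction and masses are not known exactly. Their poses are not given: they have to be found in the camera images.
- control_box: Grey sheet-metal control box, fixed to the bench, 120 mm deep (its x), 130 mm wide (its y), 135 mm high at the front and 204 mm at the back. Origin: centre of its underside, on the bench. Its -x face is the front (turned roughly to the robot) and +y is its left side. The top panel slopes up from front to back at 30 degrees; a grey guard hood (134 mm long, 120 mm wide, standing 60 mm off the panel) covers it and is hinged along the panel's top rear edge.
- access_hole (a point): Centre of the mouth of the round access hole, 18 mm across, in the control box's upright front face (plate 4 mm thick), 105 mm above the underside. Axes are those of the control box: the hole runs along its +x, level. 17 mm behind the mouth stands the latch's steel push plate, 26 mm square.
- latch (a joint): Travel of the latch's push plate into the box, m: 0 at rest, 0.015 at its stop. The spring pushes back with 3 N at rest and 7 N at the stop. At about 0.008 the pawl lets the guard go. It springs back when released.
- guard (a joint): Opening of the guard hood, rad: 0 shut and latched, 2.0 fully open (115 degrees from the panel). Its own spring opens it in about 1 s, once the latch is tripped, and keeps it open. In opening, its front edge sweeps up and reaches up to 40 mm in front of the box, above the hole.
- selector (a joint): Turn of the selector knob, rad: grows clockwise as seen facing the panel. Seven sprung clicks 25 degrees (0.4363 rad) apart, at 0, 0.4363, ... 2.618; it starts in one of the first three. About 0.13 N m takes it over a click; let go within 10 degrees of a click, it snaps into it.
- selector_grip (a point): Middle of the knob's grip bar, on the knob's axis, 28 mm above the sloped panel (the bar stands 8 to 44 mm above it, measured square to the panel). The black bar is 60 mm long and 16 mm thick, on a 58 mm disc. The point turns with the knob: its z axis is the knob's axis, pointing out of the panel (30 degrees from vertical, toward the front); the bar lies along the point's direction (cos 75 deg, sin 75 deg, 0), its white-marked end there.
- selector_tip (a point): Middle of the white-marked end of the grip bar, 30 mm from the knob's axis and 28 mm above the panel. At the first click it points 75 degrees to the left of straight up the slope, at the fourth straight up the slope.
- screwdriver: Flat screwdriver, blue handle, 240 mm long, 0.12 kg, lying at the front edge of the middle bench (mat top z = 0), blade roughly to the right; another, far right, is scenery. Origin: underside, middle of its length. Handle (28 mm wide, 30 mm high) from 14 to 120 mm along its +y; round shaft, 6 mm thick, axis 15 mm above the underside, ends 109 mm along its -y.
- grease_tub: Open round tub, 67 mm across, 52 mm high; origin at the centre of its underside. Bystander. It stands at the front edge, left of the screwdriver.
- oil_bottle: Plastic oil bottle with a thin spout, 48 mm across, 161 mm high; origin at the centre of its underside. Bystander. It stands at the front edge, left of the tub.
- shaft_side: Hollow steel shaft standing on its 75 mm wide foot, 120 mm high, close to the right side of the control box (others like it stand behind); origin at the centre of its underside. Bystander.

How it is judged:
On the way, in this order (a step that is already met when the one before it is completed fails the run):
1. the latch plate is pushed in with the screwdriver (value of joint latch above 0.006 m and contact force between screwdriver and latch above 0.5 N).
2. the guard hood has sprung open (value of joint guard above 1.7 rad), for 0.1 s.
3. the screwdriver lies on the bench again, out of the box, before the knob is turned (height (world z) of screwdriver below 0.03 m and linear speed of screwdriver below 0.05 m/s and angle between screwdriver's own y axis and vertical above 1.4 rad and contact force between screwdriver and the fingers below 0.1 N and distance of selector_tip from where it was at the start of the episode below 0.02 m), for 0.1 s.
At the end, for the whole second after the job is handed in: The selector rests in a click (within 9 degrees), the third clockwise of its start (marked end 31 to 41.5 mm from its start); the guard hood stands open (over 1.7 rad); the screwdriver lies at rest on a bench top, within 10 degrees of level (origin below 0.03 m) (distance of selector_tip from where it was at the start of the episode between 0.0311 and 0.0415 m and (value of joint selector between 1.152 and 1.466 rad or value of joint selector between 1.5883 and 1.9023 rad or value of joint selector between 2.0247 and 2.3387 rad) and velocity of joint selector between -0.1 and 0.1 rad/s and value of joint guard above 1.7 rad and height (world z) of screwdriver between -0.02 and 0.03 m and angle between screwdriver's own y axis and vertical above 1.4 rad and linear speed of screwdriver below 0.02 m/s); the robot touches nothing.
It fails at once if a bystander is shifted by more than 25 mm or tipped (distance of any of grease_tub, oil_bottle, shaft_side from where it was at the start of the episode above 0.025 m or angle between any of grease_tub, oil_bottle, shaft_side's own z axis and vertical above 0.4 rad).
It fails at once if the screwdriver falls off the bench (height (world z) of screwdriver below -0.05 m).
It also fails if it takes over 58 s, if anything falls off the work surface, if the arm or the gripper's body presses on something with over 40 N, if the wrist force passes 120 N, or if a joint passes its speed limit or range.

## Robot

A 6-joint arm with a two-finger parallel gripper is mounted at the origin on a cart in front of the work surface, level with it; the furniture and walls round the work are solid. World frame = base frame: x ahead of the robot, y to its left, z up, the work surface at z = 0. Lengths are in m, angles in rad, forces in N, time in s.
With the tool pointing down it reaches from about 0.3 to 0.775 m from the base axis. Payload 14.6 kg.
Tool frame: the origin (TCP) lies where the fingers leave the gripper's body, on its centre line; the fingertips stand 97 mm ahead of it and the grasp point (between the pads) lies 78 mm ahead of it (ctrl.finger_overhang is the distance from the TCP to the fingertips, in m); z points along the fingers, y is the direction in which the jaws open and shut (so a half turn about z gives the same grasp; the last joint's range is limited). The gripper opens to 94 mm and grips with 3 to 60 N. Pads are 16 mm wide; open, the fingers measure 119 mm over their backs; the gripper's body (75 mm by 177 mm) begins 78 mm behind the grasp point.
Start: joints at [-1.237, 0.3, 1.521, -0, 1.321, -0.067], TCP at [0.215, -0.506, 0.303] pointing down, gripper open.
Joint ranges: [-3.03, 3.03], [-0.79, 2.21], [0.23, 2.52], [-1.04, 4.18], [0, 3.07], [-2.55, 2.55]. Speed limits (rad/s): [2.22, 2.22, 2.57, 3.14, 3.14, 3.14].

## Interface

Orientations are given as [roll, pitch, yaw] about the fixed x, y, z axes, in that order (R = Rz(yaw) Ry(pitch) Rx(roll)).
In Python, from station import ctrl, imaging, hand_in gives the robot as it stands.
- The arm moves only by the shell command python3 -m pendant 'ROWS' [FORCE]. ROWS is JSON, a list of rows, each a list of 7 numbers: the shift along the tool's x, y, z normalised to -1 to 1, where 1 is 120 mm, then the turn, a rotation vector about the tool's x, y, z normalised to -1 to 1, where 1 is 30 degrees, then the closure, from -1 (fully open) to 1 (shut). A call has 1 to 10 rows; each row shifts and turns the commanded pose from where the row before left it, along the tool's axes as they then stand; what a row does not reach is not made up. A row lasts 1/12 s, in which the tool goes at most 41.7 mm and 7.16 degrees, less where a joint would pass 70% of its speed; a pose out of reach is approached as far as the arm can. A call with a number of a shift or a turn outside -1 to 1 is refused whole. A call with a gripper value outside its range is refused whole. The fingers move at their own pace and stop on an object; FORCE is the grip in N (left out, the last holds). Time passes only in rows, so rows that do not move let the fingers close. It gives the time, the measured TCP pose, the force and the opening at its end, in the units of the state.
- ctrl.get_obs(): the state, without advancing time (a new reading comes with each control period).
- imaging.camera(name): name is "side" or "top"; returns a dict with "image" (384x512x3 uint8, red, green, blue), "mtx" (3x3 intrinsics, pixels), "rvec" (rotation vector, rad) and "tvec" (3), from world to camera coordinates, as OpenCV has them. Camera axes: x right, y down, z forward; pixel columns grow to the right and rows downward; lengths in m; the calibration is good to about 2 mm. A picture is of the moment at which its call begins. There is no depth.
- hand_in(): hands the job in, once; it reports no verdict.
The state is a dict: "time_s": time; "qpos": joint angles; "joint_vel": joint speeds; "tau": joint torques, N m; "ee_pos": TCP position; "eef_rot": TCP orientation; "force": force on the tool from outside, world axes, zero at the start; "moment": the same for the moment, N m; "grip_width": finger opening in m.
Only numpy, scipy, OpenCV 4.12 (cv2) and the standard library are available. Lean on these libraries where they do the work, as an engineer would, in place of code of your own. Each camera call takes 0.05 s, during which the arm holds its last target.

## Working session

There is one attempt and no reset: what is moved stays moved. The work goes in short steps, Python scripts to look and compute and a shell command to move; the robot and the scene stay as the last step left them, time stands still between calls to the robot, and variables do not carry over. Pictures are saved under pics/ and viewed, and the job is handed in when it is done.

```bash
ls -la; mkdir -p pics
python3 - <<'E'
from station import ctrl, imaging
import cv2
print(ctrl.get_obs(), ctrl.finger_overhang)
for n in ("side","top"):
    c=imaging.camera(n); cv2.imwrite(f"pics/{n}0.png",c["image"][:,:,::-1])
    print(n,c["mtx"],c["rvec"],c["tvec"])
    import numpy as np
    R=cv2.Rodrigues(np.array(c["rvec"],float))[0]; print(-R.T@np.array(c["tvec"]).ravel(), R[2])
E
```

```text
total 12
drwxr-xr-x  3 agent agent 4096 Dec  7 16:48 .
drwxr-xr-x 23 root  root  4096 Dec  7 16:48 ..
drwxr-xr-x  2 agent agent 4096 Dec  7 16:48 pics
{'time_s': 0.0, 'qpos': array([-1.23662063e+00,  3.00463862e-01,  1.52160803e+00,  2.66858184e-05,
        1.32071566e+00, -6.65884925e-02]), 'joint_vel': array([-9.16585281e-04, -3.69111360e-04, -8.46532910e-04, -2.55279412e-04,
       -5.04360088e-04,  3.14430192e-05]), 'tau': array([ 6.69835972e-04, -5.31808412e+01, -3.52730656e+01,  7.08561670e-02,
        2.44786829e-02, -1.12387474e-04]), 'ee_pos': array([ 0.21452102, -0.50626286,  0.30207884]), 'eef_rot': array([-3.14040212e+00, -1.05298264e-04,  4.00757505e-01]), 'force': array([-0.08424575,  0.17279568, -0.13175828]), 'moment': array([ 0.03411457, -0.03384796,  0.02495849]), 'grip_width': 0.09429217379143154} 0.0972
side [[393.39507826   0.         252.48711162]
 [  0.         393.39507826 192.39690216]
 [  0.           0.           1.        ]] [ 2.25717415 -0.28498284  0.12534914] [-0.56441645  0.06119897  1.48229694]
[ 0.28281667 -1.19967806  1.00015136] [ 0.18496008  0.74134806 -0.64513009]
top [[433.80226768   0.         253.44078241]
 [  0.         433.80226768 190.13855557]
 [  0.           0.           1.        ]] [ 2.16736132 -2.22861425  0.09000728] [-0.19697086  0.52021202  1.2638997 ]
[ 0.43381925 -0.18641955  1.29765524] [ 0.06294228 -0.01947413 -0.99782715]
```

View pics/side0.png

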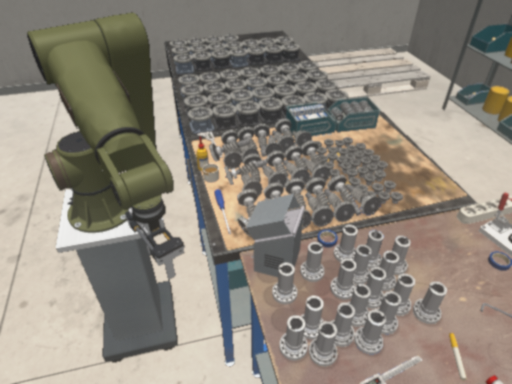

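View pics/top0.png

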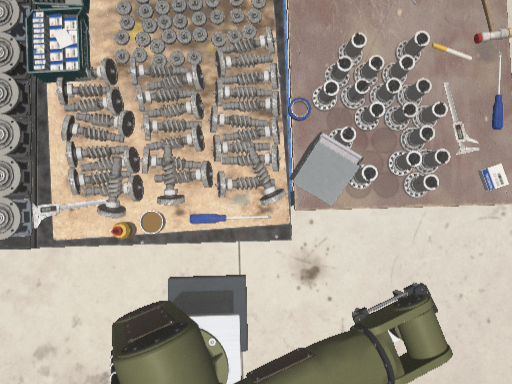

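The top view looks down with +x up and +y to the left. The screwdriver is at about (230,218), the tub at (152,222), the oil bottle at (123,230), the box at (328,168), and the side shaft at (366,175). I'll zoom in on both views.

Run:
```python
import cv2
t=cv2.imread("pics/top0.png"); s=cv2.imread("pics/side0.png")
cv2.imwrite("pics/t_box.png",cv2.resize(t[110:220,270:400],None,fx=6,fy=5.4,interpolation=cv2.INTER_CUBIC)[:600,:800])
cv2.imwrite("pics/t_sd.png",cv2.resize(t[180:250,100:300],None,fx=4,fy=4,interpolation=cv2.INTER_CUBIC))
cv2.imwrite("pics/s_box.png",cv2.resize(s[180:310,190:350],None,fx=4.6,fy=4.6,interpolation=cv2.INTER_CUBIC))
```

```text
(no output)
```

View pics/t_box.png

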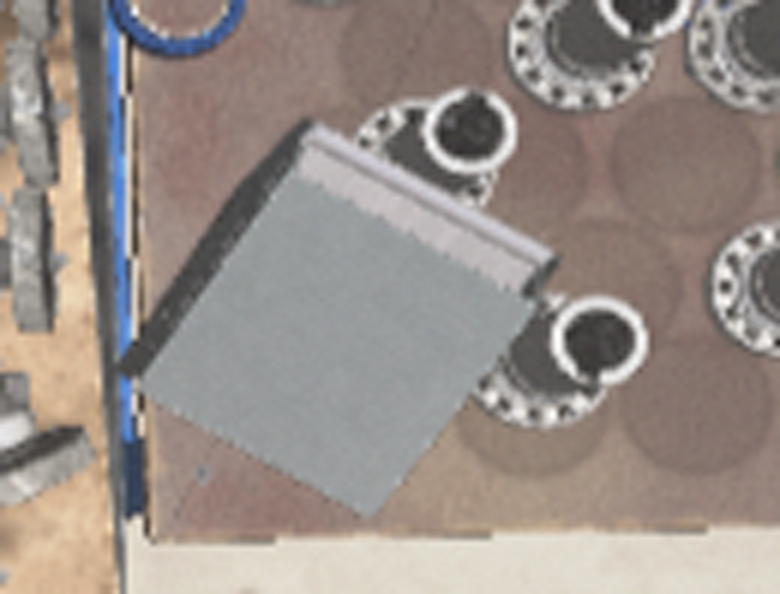

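View pics/t_sd.png

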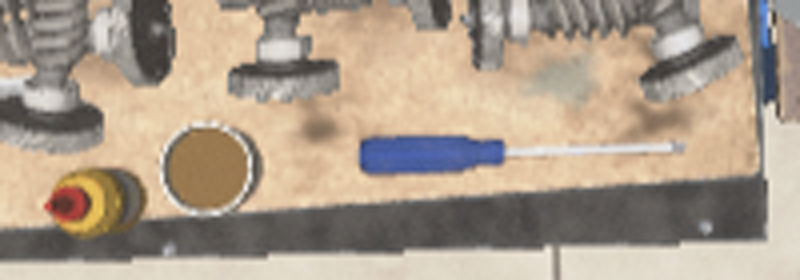

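View pics/s_box.png

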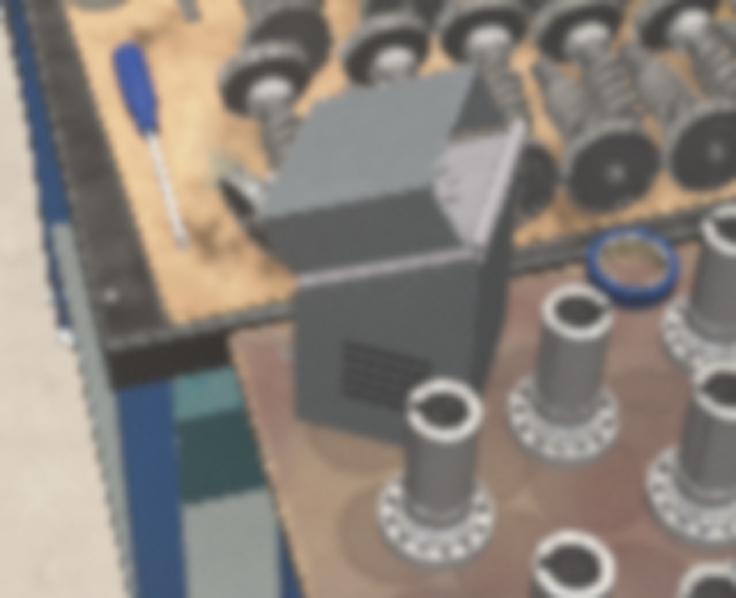

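```bash
cat > h.py <<'E'
import numpy as np, cv2
from scipy.spatial.transform import Rotation as Ro
from station import ctrl, imaging
def cam(n,save=None):
    c=imaging.camera(n); c["R"]=cv2.Rodrigues(np.array(c["rvec"],float))[0]; c["t"]=np.array(c["tvec"],float).ravel()
    c["bgr"]=c["image"][:,:,::-1].copy()
    if save: cv2.imwrite(f"pics/{save}.png",c["bgr"])
    return c
def P(c): return c["mtx"]@np.c_[c["R"],c["t"]]
def plane(c,uv,z):
    d=c["R"].T@np.linalg.solve(c["mtx"],[uv[0],uv[1],1.]); o=-c["R"].T@c["t"]
    return o+d*(z-o[2])/d[2]
def tri(cs,ps,ct,pt):
    X=cv2.triangulatePoints(P(cs),P(ct),np.array(ps,float).reshape(2,1),np.array(pt,float).reshape(2,1)).ravel(); X=X[:3]/X[3]
    e=[np.linalg.norm(proj(c,X)-p) for c,p in((cs,ps),(ct,pt))]
    return X,np.round(e,2)
def proj(c,X):
    p=P(c)@np.r_[X,1.]; return p[:2]/p[2]
def crop(c,x0,y0,x1,y1,f,name):
    cv2.imwrite(f"pics/{name}.png",cv2.resize(c["bgr"][y0:y1,x0:x1],None,fx=f,fy=f,interpolation=cv2.INTER_CUBIC))
E
python3 - <<'E'
from h import *
cs,ct=cam("side"),cam("top")
u=lambda x,y,x0,y0,fx,fy:(x0+(x+.5)/fx-.5,y0+(y+.5)/fy-.5)
S=lambda x,y:u(x,y,190,180,4.6,4.6)
T=lambda x,y:u(x,y,270,110,6,5.4)
np.set_printoptions(precision=4,suppress=True)
for n,s,t in (("hood FR",(266,217),(370,517)),("hood RR?",(440,185),(533,300)),("hood RL",(475,68),(300,180)),("hood FL",(330,110),(143,378)),("rear lip R",(524,122),(552,258))):
    print(n,*tri(cs,S(*s),ct,T(*t)))
for z in (0,-.01): print("box FR bottom",plane(cs,S(297,418),z))
# shafts: side shaft top ring
print("shaft",*tri(cs,S(446,410),ct,T(600,342)))
# bench edges: right bench height: blue ring
# screwdriver blue
for n,c,(x0,y0,x1,y1) in (("side",cs,(200,180,235,240)),("top",ct,(180,200,290,235))):
    hsv=cv2.cvtColor(c["bgr"],cv2.COLOR_BGR2HSV); m=cv2.inRange(hsv,(105,120,40),(130,255,255)); mm=np.zeros_like(m); mm[y0:y1,x0:x1]=m[y0:y1,x0:x1]
    pts=np.column_stack(np.nonzero(mm))[:,::-1].astype(np.float32)
    print(n,len(pts),pts.mean(0),cv2.minAreaRect(pts))
    print(pts.min(0),pts.max(0))
E
```

```text
hood FR [ 0.4617 -0.4079  0.1835] [0.95 0.88]
hood RR? [ 0.5562 -0.4666  0.2439] [0.68 0.62]
hood RL [ 0.6118 -0.3724  0.2464] [0.05 0.05]
hood FL [ 0.5306 -0.3131  0.1771] [0.57 0.57]
rear lip R [ 0.5853 -0.4682  0.2855] [7.8  7.43]
box FR bottom [ 0.4797 -0.426   0.    ]
box FR bottom [ 0.4816 -0.4183 -0.01  ]
shaft [ 0.5475 -0.5309  0.1136] [0.12 0.1 ]
side 75 [216.1867 201.5333] ((211.9999542236328, 208.99998474121094), (13.312806129455566, 37.71961212158203), 33.6900634765625)
[200. 191.] [222. 225.]
top 225 [205.2933 218.1378] ((207.5, 218.5), (35.0, 7.0), 0.0)
[190. 215.] [225. 222.]
```

Run:
```python
from h import *
cs,ct=cam("side"),cam("top")
crop(ct,420,20,512,200,3.3,"t_right"); crop(cs,430,320,512,384,7,"s_right"); crop(cs,300,210,450,384,3.4,"s_mid")
hsv=cv2.cvtColor(ct["bgr"],cv2.COLOR_BGR2HSV); print(hsv[165,325],hsv[145,322],hsv[140,330],hsv[160,298],hsv[195,310])
g=cv2.cvtColor(ct["bgr"],cv2.COLOR_BGR2GRAY)
m=cv2.inRange(hsv,tuple(int(v) for v in hsv[170,328].astype(int)-(12,25,22)),tuple(int(v) for v in hsv[170,328].astype(int)+(12,25,22)))
m=cv2.morphologyEx(m,cv2.MORPH_OPEN,np.ones((3,3)))
n,l,st,_=cv2.connectedComponentsWithStats(m); k=l[170,328]; print(st[k])
cn=cv2.findContours((l==k).astype(np.uint8),cv2.RETR_EXTERNAL,cv2.CHAIN_APPROX_NONE)[0][0]
print(cv2.approxPolyDP(cn,4,True).reshape(-1,2), cv2.minAreaRect(cn))
```

```text
[ 90   5 156] [105   6 160] [169  11 181] [ 10  45 159] [  9  42 156]
[     0      0    512    384 196608]
[[  0   0]
 [  0 383]
 [511 383]
 [511   0]] ((255.5, 191.5), (383.0, 511.0), 90.0)
```

View pics/t_right.png

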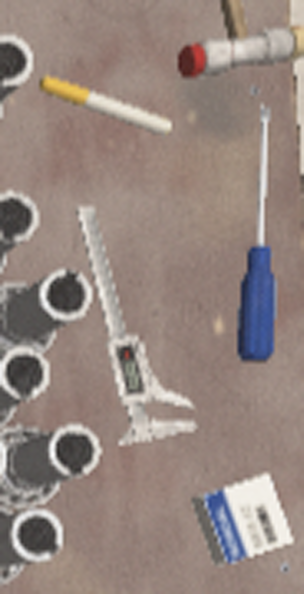

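View pics/s_right.png

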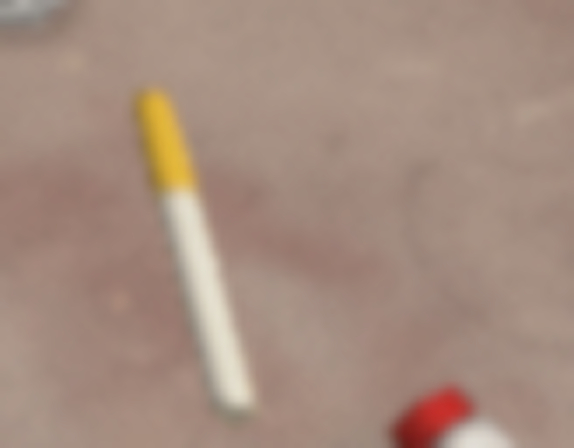

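View pics/s_mid.png

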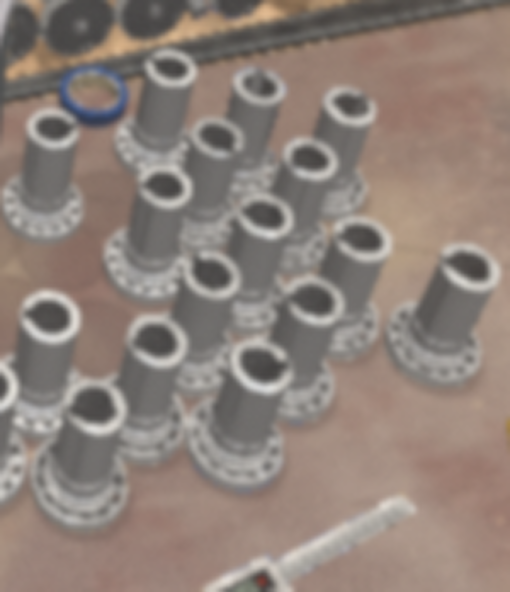

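Run:
```python
from h import *
np.set_printoptions(precision=4,suppress=True)
cs,ct=cam("side"),cam("top")
u=lambda x,y,x0,y0,f:(x0+(x+.5)/f-.5,y0+(y+.5)/f-.5)
for s,t in (((153,93),(45,81)),((180,190),(88,99)),((237,406),(168,127))):
    print("pencil",*tri(cs,u(*s,430,320,7),ct,u(*t,420,20,3.3)))
# ring, screwdriver by colour in both
for n,bs,bt in (("ring",(310,225,345,255),(285,90,315,125)),("sdhandle",(205,180,240,215),(180,205,232,230))):
    q=[]
    for c,(x0,y0,x1,y1) in ((cs,bs),(ct,bt)):
        hsv=cv2.cvtColor(c["bgr"],cv2.COLOR_BGR2HSV)[y0:y1,x0:x1]; m=cv2.inRange(hsv,(105,110,40),(130,255,255))
        k,l,st,_=cv2.connectedComponentsWithStats(m); m=(l==1+st[1:,4].argmax()).astype(np.uint8)
        cn=cv2.findContours(m,cv2.RETR_EXTERNAL,cv2.CHAIN_APPROX_NONE)[0][0]
        r=cv2.minAreaRect(cn); q.append(np.array(r[0])+(x0,y0)); print(n,q[-1],r[1:],m.sum(), cn.reshape(-1,2).min(0)+(x0,y0), cn.reshape(-1,2).max(0)+(x0,y0))
    print(n,*tri(cs,q[0],ct,q[1]))
crop(cs,195,175,245,245,8,"s_sd"); crop(ct,180,200,280,235,8,"t_sd2"); crop(ct,285,125,375,215,6.6,"t_box2")
```

```text
pencil [ 0.9478 -0.7754  0.0088] [0.17 0.12]
pencil [ 0.93  -0.814  0.011] [0.3  0.21]
pencil [ 0.9022 -0.8888  0.0074] [0.19 0.12]
ring [323.4655 242.5862] ((5.756555557250977, 1.1141719818115234), 21.801410675048828) 7 [321 241] [326 244]
ring [298.5486 106.4726] ((34.057456970214844, 22.821491241455078), 87.1375961303711) 171 [287  90] [310 124]
ring [ 0.7601 -0.3559 -0.0155] [3.82 3.48]
sdhandle [219.1981 198.4434] ((16.071182250976562, 4.53289794921875), 74.05460357666016) 68 [216 191] [222 206]
sdhandle [207.5 218.5] ((7.0, 35.0), 90.0) 250 [190 215] [225 222]
sdhandle [ 0.434  -0.074   0.0181] [0.24 0.26]
```

View pics/s_sd.png

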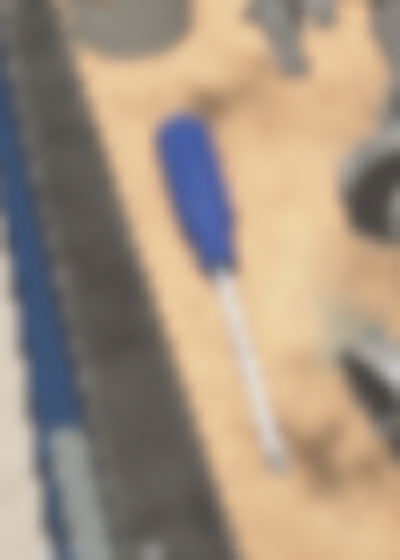

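View pics/t_sd2.png

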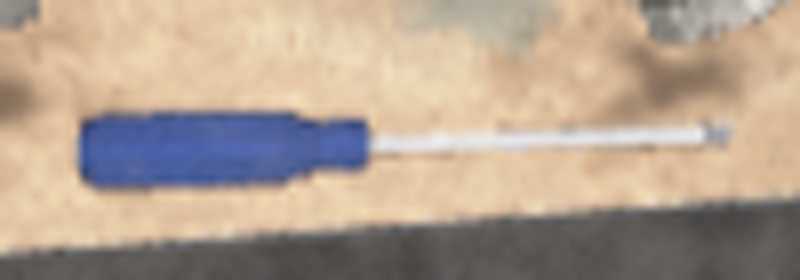

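View pics/t_box2.png

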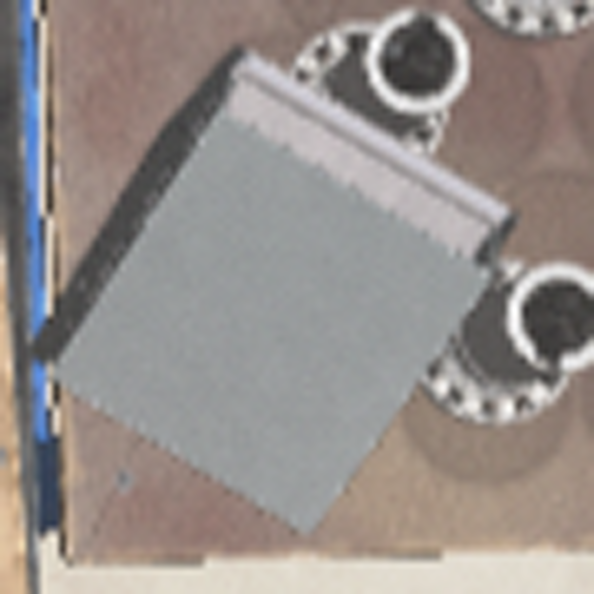

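Run:
```python
from h import *
cs=cam("side")
crop(cs,235,190,320,282,6.5,"s_box3")
```

```text
(no output)
```

View pics/s_box3.png

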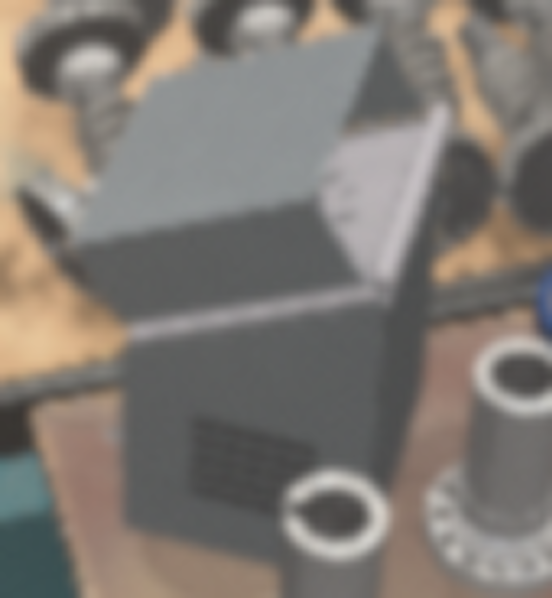

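Run:
```python
from h import *
np.set_printoptions(precision=4,suppress=True)
cs,ct=cam("side"),cam("top")
u=lambda x,y,x0,y0,f:(x0+(x+.5)/f-.5,y0+(y+.5)/f-.5)
S=lambda p:u(*p,235,190,6.5); T=lambda p:u(*p,285,125,6.6)
D={}
for n,s,t in (("FR",(75,243),(308,533)),("FL",(150,88),(52,368)),("RL",(378,30),(222,110)),("RR",(318,195),(490,265)),("lipL",(445,105),(243,55)),("lipR",(388,297),(512,216))):
    D[n],e=tri(cs,S(s),ct,T(t)); print(n,D[n],e)
# box corner vertical line
from scipy.optimize import least_squares
a,b=S((128,333)),S((125,527))
for z in(-.01,-.005,0,.005): print(z,plane(cs,b,z),plane(cs,a,z+.135))
# model hood/lip corners in box frame
M={"FR":(-.086,-.06,.189),"FL":(-.086,.06,.189),"RR":(.03,-.06,.256),"RL":(.03,.06,.256),"lipR":(.06,-.065,.204),"lipL":(.06,.065,.204)}
for ks in (("FR","FL","RR","RL"),tuple(M)):
    A=np.array([M[k] for k in ks]);B=np.array([D[k] for k in ks])
    def f(p):
        c,s=np.cos(p[3]),np.sin(p[3]); return ((A@np.array([[c,s,0],[-s,c,0],[0,0,1]])+p[:3])-B).ravel()
    r=least_squares(f,[.55,-.4,0,-.6]); print(ks,r.x,np.degrees(r.x[3])); print(r.fun.reshape(-1,3)*1000)
```

```text
FR [ 0.4599 -0.4076  0.1833] [0.22 0.2 ]
FL [ 0.5246 -0.3097  0.178 ] [1.01 1.  ]
RL [ 0.6147 -0.3692  0.2444] [0.65 0.64]
RR [ 0.5544 -0.4665  0.2459] [0.49 0.45]
lipL [ 0.6435 -0.3851  0.2055] [0.32 0.31]
lipR [ 0.5797 -0.4886  0.1992] [0.02 0.01]
-0.01 [ 0.4803 -0.4187 -0.01  ] [ 0.4833 -0.4142  0.125 ]
-0.005 [ 0.4793 -0.4225 -0.005 ] [ 0.4822 -0.4187  0.13  ]
0 [ 0.4784 -0.4264  0.    ] [ 0.481  -0.4232  0.135 ]
0.005 [ 0.4774 -0.4303  0.005 ] [ 0.4799 -0.4277  0.14  ]
('FR', 'FL', 'RR', 'RL') [ 0.562  -0.4034 -0.0096 -0.57  ] -32.65624553423681
[[-2.7468  0.1095 -3.8556]
 [-2.6408  3.2778  1.3813]
 [ 0.4904 -3.531   0.4946]
 [ 4.8972  0.1437  1.9798]]
('FR', 'FL', 'RR', 'RL', 'lipR', 'lipL') [ 0.5617 -0.4037 -0.0069 -0.5705] -32.68455019734341
[[-3.0502 -0.2031 -1.1958]
 [-2.8944  2.9332  4.0411]
 [ 0.156  -3.8918  3.1545]
 [ 4.6127 -0.2492  4.6396]
 [-2.6369 -2.2236 -2.1804]
 [ 3.8128  3.6345 -8.459 ]]
```

Run:
```python
from h import *
np.set_printoptions(precision=4,suppress=True)
cs,ct=cam("side"),cam("top")
u=lambda x,y,x0,y0,f:(x0+(x+.5)/f-.5,y0+(y+.5)/f-.5)
S=lambda p:u(*p,195,175,8); T=lambda p:u(*p,180,200,8)
for n,s,t in (("end",(180,114),(80,151)),("junc",(219,272),(370,145)),("tip",(276,468),(730,133))):
    print(n,*tri(cs,S(s),ct,T(t)),plane(ct,T(t),.015))
a,b=plane(ct,T((80,151)),.015),plane(ct,T((730,133)),.015); print(np.linalg.norm(a-b),np.degrees(np.arctan2(*(b-a)[1::-1])))
print("mat edge",plane(ct,T((80,245)),0),plane(ct,T((790,200)),0))
# tub & bottle
for n,p in (("tub",(152,222)),("bottle",(123,230))): print(n,plane(ct,p,.05))
```

```text
end [ 0.4356 -0.0221  0.0238] [0.25 0.28] [ 0.4364 -0.0211  0.015 ]
junc [ 0.4345 -0.1275  0.0134] [0.37 0.38] [ 0.4356 -0.1277  0.015 ]
tip [ 0.4347 -0.2602  0.0165] [0.54 0.52] [ 0.4363 -0.2606  0.015 ]
0.23945926147120122 -90.0433289064718
mat edge [ 0.4016 -0.0185  0.    ] [ 0.4107 -0.2831  0.    ]
tub [0.4293 0.0816 0.05  ]
bottle [0.4089 0.1642 0.05  ]
```

The screwdriver measures 239.5 mm and lies along −y at x ≈ 0.435. Its handle end is at y = −0.021 and its axis height is about 0.015, all as the text says. The box yaw comes out near −32.6° and the hole near (0.512, −0.371, 0.104). I'm moving over the handle now.

```bash
python3 -m pendant '[[0.24,-0.207,0,0,0,0,-0.1],[0.24,-0.207,0,0,0,0,-0.1],[0.24,-0.207,0,0,0,0,-0.1],[0.24,-0.207,0,0,0,0,-0.1],[0.24,-0.207,0,0,0,0,-0.1],[0.24,-0.207,0,0,0,0,-0.1],[0.24,-0.207,0,0,0,0,-0.1],[0.24,-0.207,0,0,0,0,-0.1],[0.24,-0.207,0,0,0,0,-0.1],[0.24,-0.207,0,0,0,0,-0.1]]' 30
```

```text
time_s: 1.48
ee_pos: [0.3832, -0.1635, 0.303]
eef_rot: [3.141, -0.0, 0.401]
force: [0.8, -0.0, 0.0]
grip_width: 0.0516
```

```bash
python3 -m pendant '[[0,0,0,0,0,-0.238,-0.1],[0,0,0,0,0,-0.238,-0.1],[0,0,0,0,0,-0.238,-0.1],[0,0,0,0,0,-0.238,-0.1],[0,0,0,0,0,-0.238,-0.1],[0,0,0,0,0,-0.238,-0.1],[0,0,0,0,0,-0.238,-0.1],[0,0,0,0,0,-0.238,-0.1],[0,0,0,0,0,-0.238,-0.1]]'
```

```text
time_s: 2.23
ee_pos: [0.3828, -0.1653, 0.3027]
eef_rot: [3.141, 0.0, 1.529]
force: [-0.3, -0.4, 0.2]
grip_width: 0.0516
```

```bash
cat >> h.py <<'E'
def go(p,R=None):
    o=ctrl.get_obs(); R0=Ro.from_euler("xyz",o["eef_rot"])
    d=R0.inv().apply(np.array(p)-o["ee_pos"])/.12
    r=(R0.inv()*R).as_rotvec()/np.radians(30) if R is not None else np.zeros(3)
    print("shift/0.12",np.round(d,3),"rows>=",round(np.linalg.norm(d)*.12/.0417,1),"turn/30deg",np.round(r,3),"rows>=",round(np.linalg.norm(r)*30/7.16,1))
def down(yaw): return Ro.from_euler("xyz",[np.pi,0,yaw])
E
python3 - <<'E'
from h import *
go([.435,-.062,.102],down(np.pi/2))
E
```

```text
shift/0.12 [0.879 0.398 1.673] rows>= 5.6 turn/30deg [ 0.     0.    -0.081] rows>= 0.3
```

```bash
python3 -m pendant '[[0.29,0.13,0,0,0,-0.08,-0.1],[0.29,0.13,0,0,0,0,-0.1],[0.28,0.13,0,0,0,0,-0.1],[0,0,0.3,0,0,0,-0.1],[0,0,0.3,0,0,0,-0.1],[0,0,0.3,0,0,0,-0.1],[0,0,0,0,0,0,-0.1]]'
python3 - <<'E'
from h import *
go([.435,-.062,.102],down(np.pi/2))
E
```

```text
time_s: 2.82
ee_pos: [0.4296, -0.0624, 0.1896]
eef_rot: [-3.133, -0.002, 1.565]
force: [-0.6, 0.4, -0.8]
grip_width: 0.052
shift/0.12 [0.002 0.051 0.729] rows>= 2.1 turn/30deg [-0.016 -0.004 -0.012] rows>= 0.1
```

```bash
python3 -m pendant '[[0,0,0,0,0,0,-0.1],[0,0.0,0.2,0,0,0,-0.1]]'
python3 - <<'E'
from h import *
go([.435,-.062,.102],down(np.pi/2))
c=cam("top","t1"); s=cam("side","s1")
crop(c,160,160,300,250,5,"t1c"); crop(s,150,120,260,250,4.5,"s1c")
E
```

```text
time_s: 2.98
ee_pos: [0.4341, -0.0638, 0.1754]
eef_rot: [3.134, 0.002, 1.564]
force: [1.5, -0.1, 1.0]
grip_width: 0.0517
shift/0.12 [0.016 0.002 0.612] rows>= 1.8 turn/30deg [ 0.015  0.003 -0.013] rows>= 0.1
```

View pics/t1c.png

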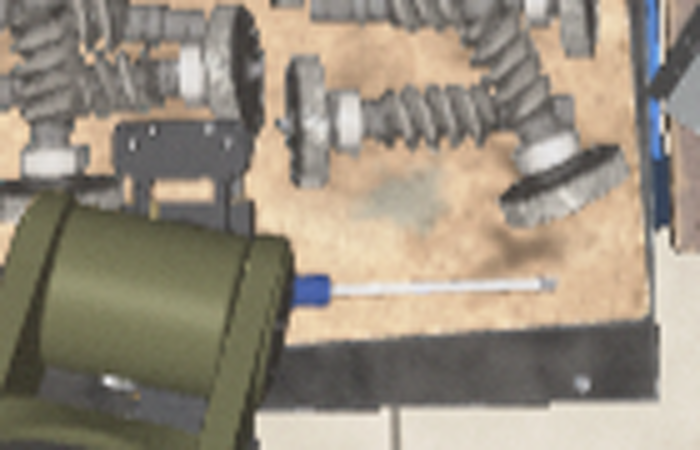

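View pics/s1c.png

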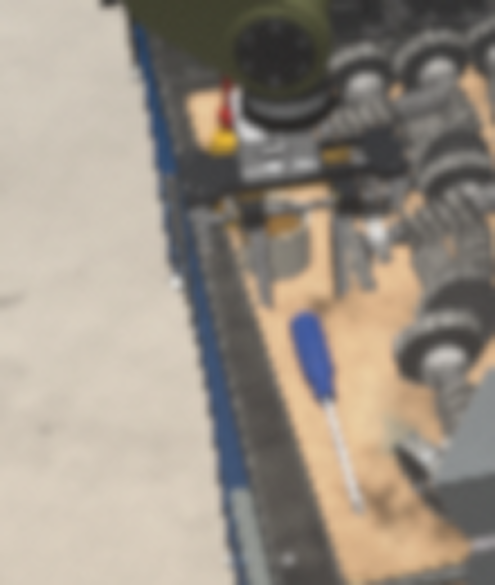

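```bash
python3 -m pendant '[[0.01,0,0.2,0,0,0,-0.1],[0,0,0.2,0,0,0,-0.1],[0,0,0.13,0,0,0,-0.1],[0,0,0,0,0,0,-0.1],[0,0,0,0,0,0,-0.1]]'
python3 - <<'E'
from h import *
go([.435,-.062,.102],down(np.pi/2))
E
```

```text
time_s: 3.5
ee_pos: [0.4325, -0.0622, 0.1088]
eef_rot: [3.141, 0.0, 1.564]
force: [0.9, -0.2, 0.3]
grip_width: 0.0521
shift/0.12 [0.002 0.02  0.056] rows>= 0.2 turn/30deg [ 0.002  0.    -0.013] rows>= 0.1
```

```bash
python3 -m pendant '[[0,0.02,0.06,0,0,-0.01,-0.1],[0,0,0,0,0,0,-0.1],[0,0,0,0,0,0,1],[0,0,0,0,0,0,1],[0,0,0,0,0,0,1],[0,0,0,0,0,0,1],[0,0,0,0,0,0,1]]' 40; python3 -m pendant '[[0,0,0,0,0,0,1],[0,0,-0.15,0,0,0,1],[0,0,-0.15,0,0,0,1],[0,0,0,0,0,0,1]]'
python3 - <<'E'
from h import *
c=cam("top","t2"); s=cam("side","s2")
crop(c,160,160,300,250,5,"t2c"); crop(s,150,120,260,250,4.5,"s2c")
E
```

```text
time_s: 4.08
ee_pos: [0.4343, -0.062, 0.1002]
eef_rot: [3.141, 0.0, 1.57]
force: [-0.8, 0.0, 3.7]
grip_width: 0.0287
time_s: 4.42
ee_pos: [0.4351, -0.0621, 0.1382]
eef_rot: [3.138, 0.001, 1.569]
force: [1.2, -1.8, -0.9]
grip_width: 0.0287
```

View pics/s2c.png

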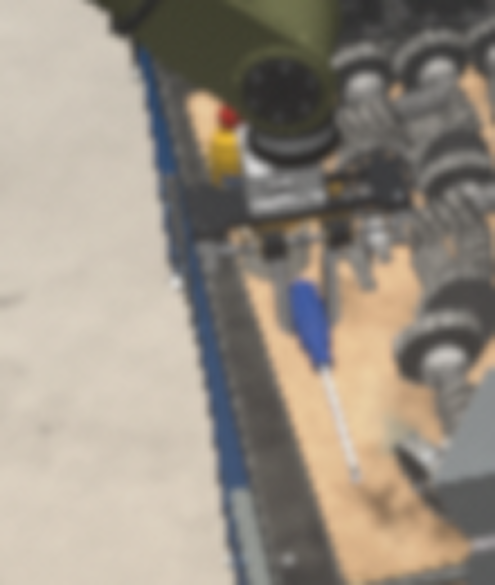

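View pics/t2c.png

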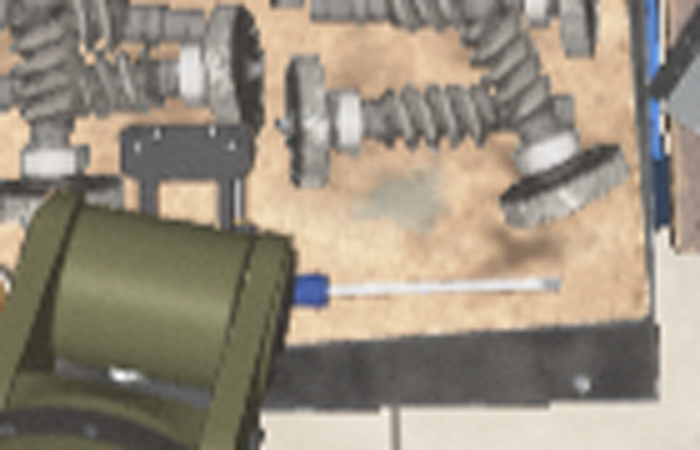

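```bash
python3 -m pendant '[[0,0,-0.21,0,0,0,1],[0,0,-0.21,0,0,0,1],[-0.25,-0.172,0,0,0,0,1],[-0.25,-0.172,0,0,0,0,1],[-0.25,-0.172,0,0,0,0,1],[-0.25,-0.172,0,0,0,0,1],[-0.25,-0.172,0,0,0,0,1],[-0.25,-0.172,0,0,0,0,1]]'; python3 -m pendant '[[0,0,0,0,0,-0.2126,1],[0,0,0,0,0,-0.2126,1],[0,0,0,0,0,-0.2126,1],[0,0,0,0,0,-0.2126,1],[0,0,0,0,0,-0.2126,1],[0,0,0,0,0,-0.2126,1],[0,0,0,0,0,-0.2126,1],[0,0,0,0,0,-0.2126,1],[0,0,0,0,0,-0.2126,1],[0,0,0,0,0,0,1]]'
python3 - <<'E'
from h import *
go([.311,-.2424,.188],down(np.radians(147.4)))
c=cam("top","t3"); s=cam("side","s3")
crop(c,220,120,380,240,5,"t3c"); crop(s,180,160,310,280,5,"s3c")
E
```

```text
time_s: 5.18
ee_pos: [0.3085, -0.2427, 0.1853]
eef_rot: [-3.141, -0.001, 1.57]
force: [-0.1, -0.1, -1.2]
grip_width: 0.0287
time_s: 6.02
ee_pos: [0.3098, -0.2415, 0.1852]
eef_rot: [3.141, -0.002, 2.577]
force: [0.7, 1.1, -2.2]
grip_width: 0.0289
shift/0.12 [-0.012 -0.001 -0.024] rows>= 0.1 turn/30deg [ 0.001 -0.003  0.008] rows>= 0.0
```

View pics/s3c.png

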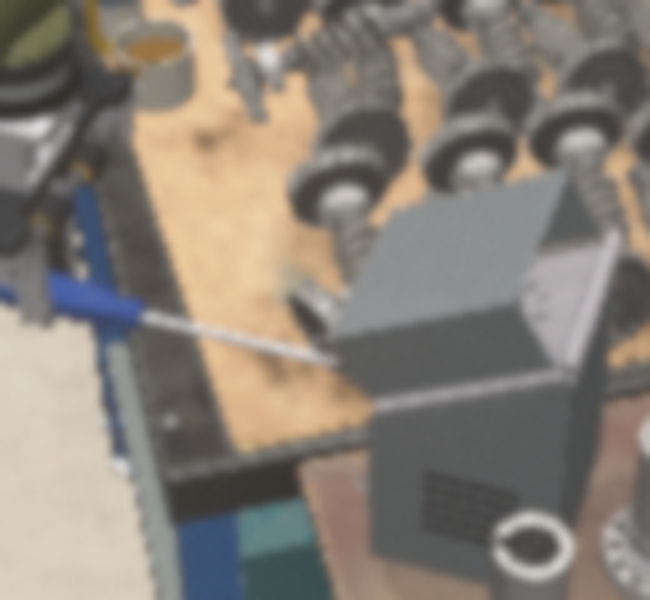

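View pics/t3c.png

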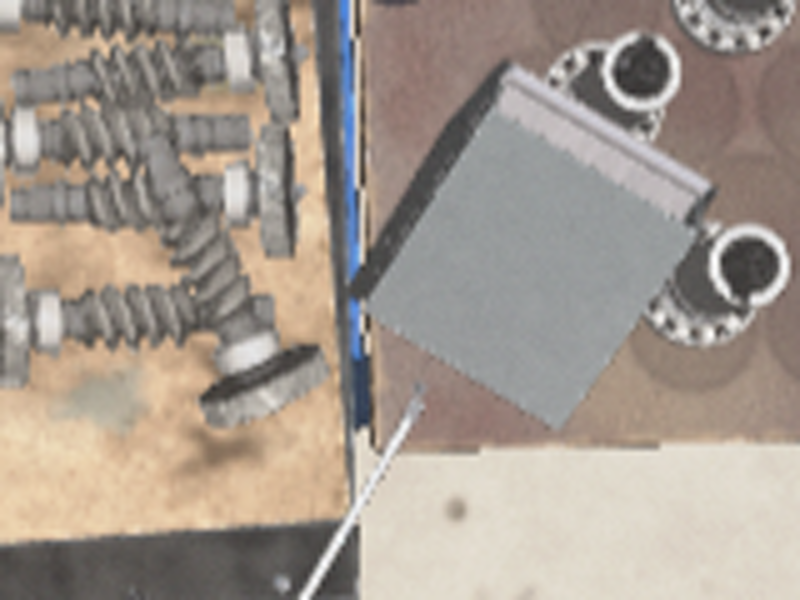

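Run:
```python
from h import *
np.set_printoptions(precision=4,suppress=True)
cs,ct=cam("side"),cam("top")
u=lambda x,y,x0,y0,f:(x0+(x+.5)/f-.5,y0+(y+.5)/f-.5)
a=plane(ct,u(305,597,220,120,5),.1); b=plane(ct,u(420,388,220,120,5),.1)
print(a,b,np.degrees(np.arctan2(b[1]-a[1],b[0]-a[0])))
print("tip tri",*tri(cs,u(335,361,180,160,5),ct,u(420,388,220,120,5)))
# height of shaft: plane containing line; shaft/handle junction via side ray crossing vertical plane of the shaft line
n=np.cross([*(b-a)[:2],0],[0,0,1]); n/=np.linalg.norm(n)
for q in ((143,316),(240,340),(320,358)):
    p=u(*q,180,160,5); d=cs["R"].T@np.linalg.solve(cs["mtx"],[*p,1.]); o=-cs["R"].T@cs["t"]
    print(o+d*(n@(a-o))/(n@d))
h=np.array([.511,-.371]); un=np.array([np.cos(np.radians(-32.7)),np.sin(np.radians(-32.7))]); w=b[:2]-h
print("ahead",-w@un,"lateral(left+)",w@np.array([-un[1],un[0]]))
o=ctrl.get_obs(); print(o["ee_pos"], o["ee_pos"][:2]+.1986*np.array([np.cos(o["eef_rot"][2]-np.pi),np.sin(o["eef_rot"][2]-np.pi)]))
```

```text
[ 0.3727 -0.2806  0.1   ] [ 0.486  -0.3481  0.1   ] -30.79072767034537
tip tri [ 0.4813 -0.3475  0.0986] [1.85 1.73]
[ 0.364  -0.2754  0.098 ]
[ 0.4213 -0.3096  0.0947]
[ 0.4678 -0.3373  0.0937]
ahead 0.03340603952151749 lateral(left+) 0.005730131302455903
[ 0.31   -0.2417  0.1858] [ 0.4768 -0.3495]
```

Run:
```python
from h import *
np.set_printoptions(precision=4,suppress=True)
cs,ct=cam("side"),cam("top")
def fit(c,x0,y0,x1,y1,vmin,smax,name):
    h=cv2.cvtColor(c["bgr"][y0:y1,x0:x1],cv2.COLOR_BGR2HSV); m=cv2.inRange(h,(0,0,vmin),(180,smax,255))
    k,l,st,_=cv2.connectedComponentsWithStats(m); m=(l==1+st[1:,4].argmax())
    y,x=np.nonzero(m); p=np.c_[x+x0,y+y0].astype(np.float32); vx,vy,cx,cy=cv2.fitLine(p,cv2.DIST_HUBER,0,.01,.01).ravel()
    t=(p-(cx,cy))@np.array([vx,vy]); print(name,len(p),"ends",(cx+vx*t.min(),cy+vy*t.min()),(cx+vx*t.max(),cy+vy*t.max()), "rms",np.abs((p-(cx,cy))@np.array([-vy,vx])).mean())
    return np.array([cx,cy]),np.array([vx,vy]),t
T=fit(ct,278,195,312,242,170,40,"top"); S=fit(cs,205,218,247,236,170,60,"side")
# line in 3D: intersect planes
def nrm(c,q): 
    p=q[0];r=q[0]+q[1]*20; f=lambda w:c["R"].T@np.linalg.solve(c["mtx"],[*w,1.]); n=np.cross(f(p),f(r)); return n/np.linalg.norm(n),-c["R"].T@c["t"]
n1,o1=nrm(ct,T);n2,o2=nrm(cs,S); d=np.cross(n1,n2); d/=np.linalg.norm(d); d*=np.sign(d[0])
X0=np.linalg.solve(np.array([n1,n2,d]),[n1@o1,n2@o2,d@np.array([.42,-.31,.1])])
print("pt",X0,"dir",d,"yaw",np.degrees(np.arctan2(d[1],d[0])),"pitch",np.degrees(np.arcsin(d[2])))
tip=plane(ct,(304,197.4),.093); tip=X0+d*((tip-X0)@d); print("tip",tip)
un=np.array([np.cos(np.radians(-32.7)),np.sin(np.radians(-32.7))]); w=tip[:2]-[.511,-.371]
print("ahead",-w@un,"lat left",w@np.array([-un[1],un[0]]))
o=ctrl.get_obs(); print(o["ee_pos"],o["eef_rot"])
crop(ct,275,190,315,240,10,"t3z")
```

```text
top 729 ends (np.float32(299.32104), np.float32(241.9169)) (np.float32(301.3614), np.float32(198.92224)) rms 5.7904534
side 87 ends (np.float32(210.05626), np.float32(222.77675)) (np.float32(244.15866), np.float32(231.37039)) rms 0.68408
pt [ 0.4249 -0.3348  0.1176] dir [ 0.8938 -0.1286 -0.4295] yaw -8.185831580010674 pitch -25.438027486743024
tip [ 0.4847 -0.3434  0.0888]
ahead 0.03704532766146723 lat left 0.008975566013567035
[ 0.31   -0.2417  0.186 ] [ 3.1415 -0.0004  2.5693]
```

View pics/t3z.png

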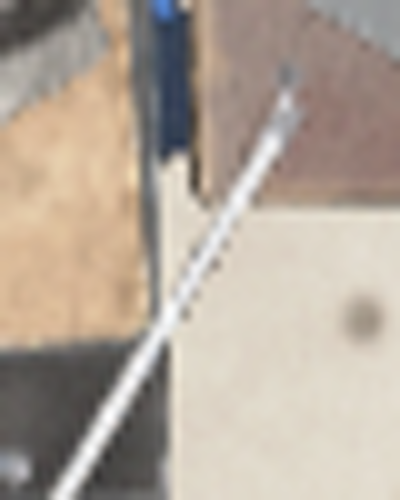

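Run:
```python
from h import *
np.set_printoptions(precision=4,suppress=True)
cs,ct=cam("side"),cam("top")
u=lambda x,y,x0,y0,f:(x0+(x+.5)/f-.5,y0+(y+.5)/f-.5)
A,B=u(62,497,275,190,10),u(275,130,275,190,10)
tipx=u(286,108,275,190,10)
f=lambda c,w:c["R"].T@np.linalg.solve(c["mtx"],[*w,1.])
n1=np.cross(f(ct,A),f(ct,B)); o1=-ct["R"].T@ct["t"]; n1/=np.linalg.norm(n1)
S0,S1=(210.06,222.78),(244.16,231.37); n2=np.cross(f(cs,S0),f(cs,S1)); o2=-cs["R"].T@cs["t"]; n2/=np.linalg.norm(n2)
d=np.cross(n1,n2); d/=np.linalg.norm(d); d*=np.sign(d[0])
X0=np.linalg.solve(np.array([n1,n2,d]),[n1@o1,n2@o2,d@np.array([.42,-.31,.1])])
print("pt",X0,"yaw",np.degrees(np.arctan2(d[1],d[0])),"pitch",np.degrees(np.arcsin(d[2])))
tip=plane(ct,tipx,.095); tip=X0+d*((tip-X0)@d); print("tip",tip)
un=np.array([np.cos(np.radians(-32.7)),np.sin(np.radians(-32.7))]); w=tip[:2]-[.511,-.371]
print("ahead",-w@un,"lat left",w@np.array([-un[1],un[0]]))
w=X0[:2]-[.511,-.371];print("X0 ahead",-w@un,"lat left",w@np.array([-un[1],un[0]]))
```

```text
pt [ 0.4194 -0.3109  0.0989] yaw -32.250279481759755 pitch -1.5670152290893955
tip [ 0.4774 -0.3475  0.097 ]
ahead 0.04098987785672044 lat left 0.0016511957846025297
X0 ahead 0.10955402037443997 lat left 0.0011130176638181946
```

```bash
python3 -m pendant '[[0,-0.008,-0.042,0,0,0,1],[0,0,0,0,0,0,1],[-0.1,0,0,0,0,0,1],[-0.1,0,0,0,0,0,1],[-0.08,0,0,0,0,0,1],[-0.06,0,0,0,0,0,1],[0,0,0,0,0,0,1]]'
python3 - <<'E'
from h import *
go([.311,-.2424,.191],down(np.radians(147.4)))
c=cam("top","t4"); s=cam("side","s4")
crop(c,250,150,350,240,6,"t4c"); crop(s,200,180,290,270,6,"s4c")
E
```

```text
time_s: 7.0
ee_pos: [0.3447, -0.2651, 0.1913]
eef_rot: [-3.142, 0.0, 2.571]
force: [0.1, -0.2, -1.5]
grip_width: 0.029
shift/0.12 [0.338 0.008 0.002] rows>= 1.0 turn/30deg [-0.     0.001 -0.002] rows>= 0.0
```

View pics/s4c.png

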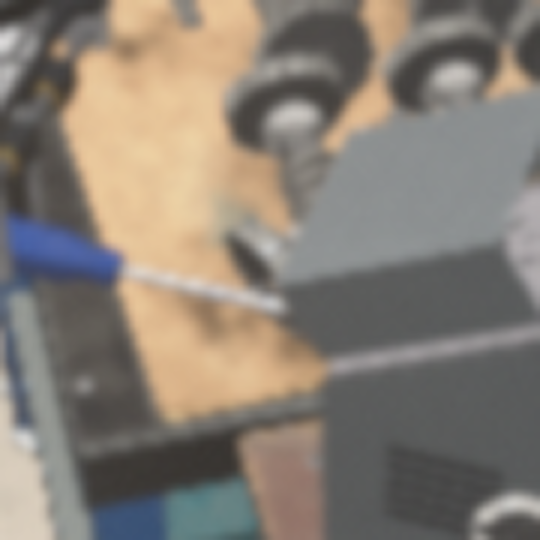

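View pics/t4c.png

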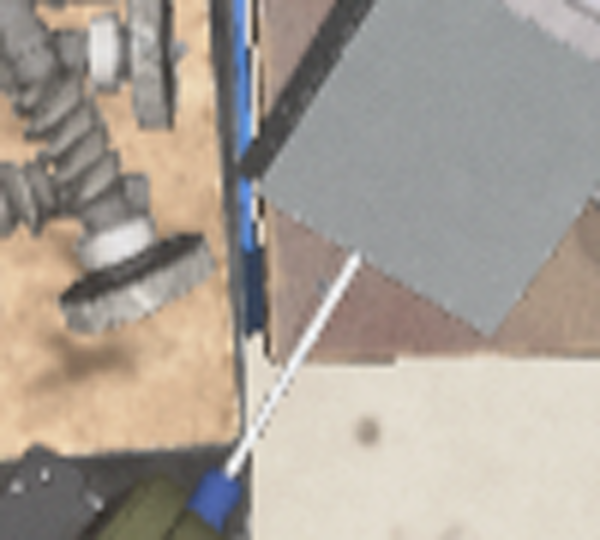

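```bash
python3 -m pendant '[[-0.04,0,0,0,0,0,1],[-0.04,0,0,0,0,0,1],[-0.02,0,0,0,0,0,1],[0,0,0,0,0,0,1]]'
python3 - <<'E'
from h import *
go([.311,-.2424,.191],down(np.radians(147.4)))
E
```

```text
time_s: 7.43
ee_pos: [0.3544, -0.2713, 0.1913]
eef_rot: [-3.142, 0.0, 2.571]
force: [-0.4, -0.2, -1.3]
grip_width: 0.0288
shift/0.12 [0.434 0.008 0.003] rows>= 1.2 turn/30deg [-0.     0.    -0.002] rows>= 0.0
```

```bash
python3 -m pendant '[[-0.03,0,0,0,0,0,1],[0,0,0,0,0,0,1]]';python3 -m pendant '[[-0.03,0,0,0,0,0,1],[0,0,0,0,0,0,1]]';python3 -m pendant '[[-0.03,0,0,0,0,0,1],[0,0,0,0,0,0,1]]'
python3 - <<'E'
from h import *
go([.311,-.2424,.191],down(np.radians(147.4)))
E
```

```text
time_s: 7.6
ee_pos: [0.3573, -0.2733, 0.1913]
eef_rot: [-3.142, 0.0, 2.571]
force: [-0.2, -0.8, -1.3]
grip_width: 0.0288
time_s: 7.77
ee_pos: [0.3604, -0.2752, 0.1913]
eef_rot: [-3.142, 0.0, 2.571]
force: [0.8, -0.3, -0.9]
grip_width: 0.0283
time_s: 7.93
ee_pos: [0.3635, -0.2772, 0.1913]
eef_rot: [-3.142, 0.0, 2.571]
force: [0.1, 0.1, -1.1]
grip_width: 0.0286
shift/0.12 [0.524 0.008 0.003] rows>= 1.5 turn/30deg [-0.     0.    -0.002] rows>= 0.0
```

```bash
python3 -m pendant '[[-0.03,0,0,0,0,0,1],[0,0,0,0,0,0,1]]';python3 -m pendant '[[-0.03,0,0,0,0,0,1],[0,0,0,0,0,0,1]]'
python3 - <<'E'
from h import *
c=cam("top","t5"); s=cam("side","s5")
crop(c,250,130,370,240,5,"t5c"); crop(s,200,160,310,270,5,"s5c")
E
```

```text
time_s: 8.1
ee_pos: [0.3665, -0.2791, 0.1913]
eef_rot: [-3.142, 0.0, 2.571]
force: [0.4, -1.0, -1.7]
grip_width: 0.0285
time_s: 8.27
ee_pos: [0.3693, -0.2809, 0.1911]
eef_rot: [3.142, -0.001, 2.571]
force: [-1.5, 1.2, -1.2]
grip_width: 0.0289
```

View pics/s5c.png

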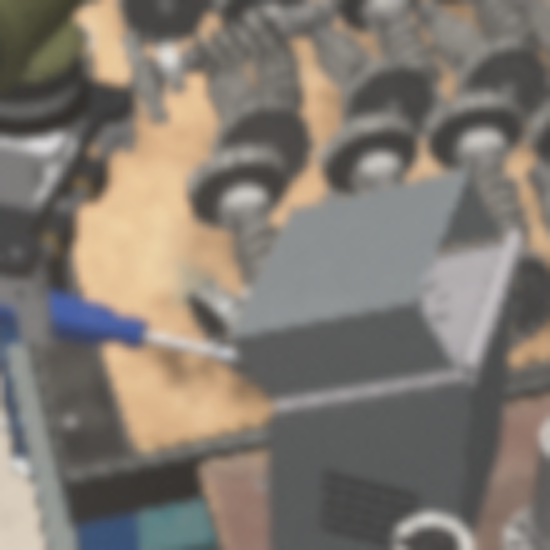

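View pics/t5c.png

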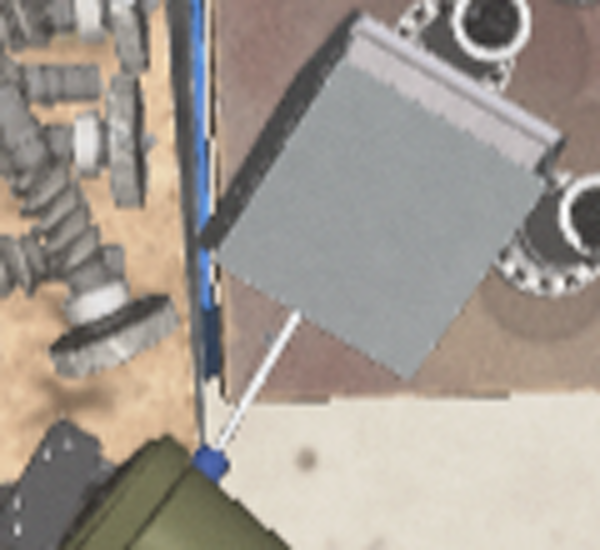

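```bash
python3 -m pendant '[[-0.02,0,0,0,0,0,1],[0,0,0,0,0,0,1]]'
python3 - <<'E'
from h import *
np.set_printoptions(precision=4,suppress=True)
ct=cam("top")
p=plane(ct,(250+221/5,130+449/5),.105); print("junction",p); o=ctrl.get_obs(); u=np.array([.842,-.54]); print(o["ee_pos"],(p[:2]-o["ee_pos"][:2])@u)
print(o["force"]@np.r_[u,0],o["force"],o["moment"])
E
```

```text
time_s: 8.53
ee_pos: [0.3712, -0.2821, 0.1912]
eef_rot: [3.142, -0.001, 2.571]
force: [-2.2, 1.8, -1.3]
grip_width: 0.0288
junction [ 0.4244 -0.3194  0.105 ]
[ 0.3711 -0.282   0.1911] 0.06498359706887726
-4.121172314875435 [-3.7207  1.8302  0.1985] [ 0.3416  0.443  -0.0368]
```

```bash
python3 -m pendant '[[-0.025,0,0,0,0,0,1],[0,0,0,0,0,0,1]]'; python3 -m pendant '[[-0.025,0,0,0,0,0,1],[0,0,0,0,0,0,1]]'
python3 - <<'E'
from h import *
np.set_printoptions(precision=4,suppress=True)
ct=cam("top","t6")
crop(ct,250,130,370,240,5,"t6c")
E
```

```text
time_s: 8.75
ee_pos: [0.3737, -0.2837, 0.1912]
eef_rot: [3.142, -0.001, 2.571]
force: [-4.0, 1.3, -0.6]
grip_width: 0.0283
time_s: 8.92
ee_pos: [0.3762, -0.2853, 0.1912]
eef_rot: [3.142, -0.001, 2.571]
force: [-4.0, 3.1, -1.3]
grip_width: 0.0288
```

View pics/t6c.png

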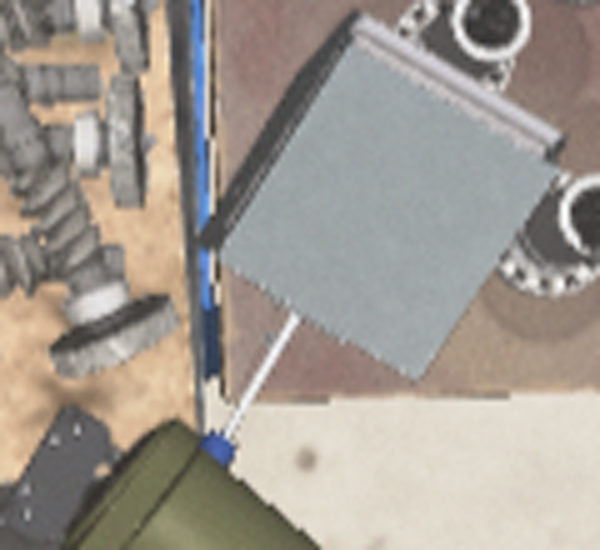

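```bash
python3 -m pendant '[[0,0,0,0,0,0,1],[0,0,0,0,0,0,1],[0,0,0,0,0,0,1],[0,0,0,0,0,0,1]]'; python3 -m pendant '[[0.1,0,0,0,0,0,1],[0.2,0,0,0,0,0,1],[0.25,0,0,0,0,0,1],[0.3,0,0,0,0,0,1],[0,0,0,0,0,0,1],[0,0,0,0,0,0,1],[0,0,0,0,0,0,1]]'
python3 - <<'E'
from h import *
np.set_printoptions(precision=4,suppress=True)
ct=cam("top","t7"); cs=cam("side","s7")
crop(ct,250,110,390,240,4.5,"t7c"); crop(cs,190,120,340,290,3.5,"s7c")
E
```

```text
time_s: 9.3
ee_pos: [0.376, -0.2852, 0.1912]
eef_rot: [3.142, -0.001, 2.571]
force: [-3.7, 3.0, -0.9]
grip_width: 0.0287
time_s: 9.88
ee_pos: [0.2911, -0.2309, 0.192]
eef_rot: [-3.141, 0.003, 2.571]
force: [0.3, 0.4, -1.6]
grip_width: 0.0286
```

View pics/t7c.png

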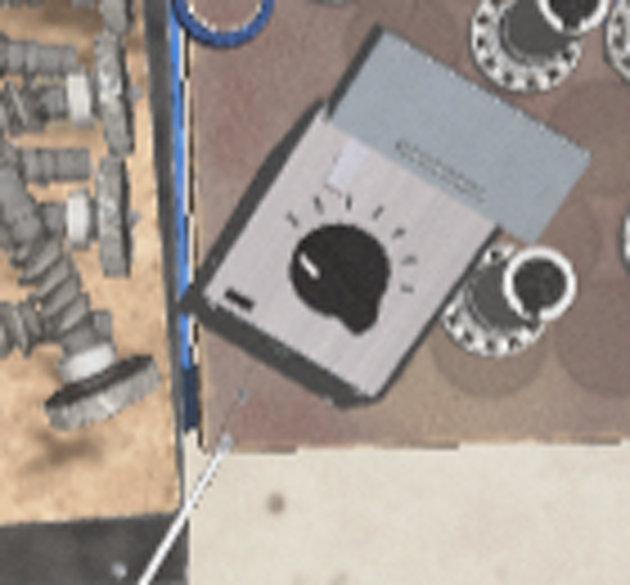

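View pics/s7c.png

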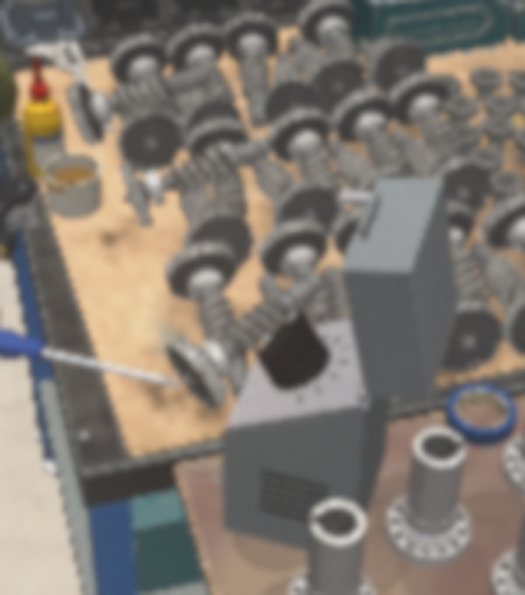

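Top view: the hood stands open, the knob is at crop (340,270) with its white mark at (310,262), and the screwdriver is out of the box. Next I lay the screwdriver back where it was.

```bash
python3 -m pendant '[[0,0,0,0,0,0.2126,1],[0,0,0,0,0,0.2126,1],[0,0,0,0,0,0.2126,1],[0,0,0,0,0,0.2126,1],[0,0,0,0,0,0.2126,1],[0,0,0,0,0,0.2126,1],[0,0,0,0,0,0.2126,1],[0,0,0,0,0,0.2126,1],[0,0,0,0,0,0.2126,1],[0,0,0,0,0,0,1]]'
python3 - <<'E'
from h import *
go([.437,-.064,.130],down(np.pi/2))
E
```

```text
time_s: 10.82
ee_pos: [0.291, -0.2307, 0.1912]
eef_rot: [3.141, 0.0, 1.564]
force: [-0.1, -0.4, -1.0]
grip_width: 0.0287
shift/0.12 [1.397 1.208 0.51 ] rows>= 5.5 turn/30deg [ 0.     0.    -0.012] rows>= 0.1
```

```bash
python3 -m pendant '[[0.233,0.201,0,0,0,-0.01,1],[0.233,0.201,0,0,0,0,1],[0.233,0.201,0,0,0,0,1],[0.233,0.201,0,0,0,0,1],[0.233,0.201,0,0,0,0,1],[0.233,0.201,0,0,0,0,1],[0,0,0.2,0,0,0,1],[0,0,0.2,0,0,0,1],[0,0,0.1,0,0,0,1],[0,0,0,0,0,0,1]]'
python3 - <<'E'
from h import *
go([.437,-.064,.102],down(np.pi/2))
c=cam("top","t8"); s=cam("side","s8")
crop(c,160,160,300,250,5,"t8c"); crop(s,150,120,260,250,4.5,"s8c")
E
```

```text
time_s: 11.65
ee_pos: [0.4341, -0.0616, 0.1288]
eef_rot: [-3.137, -0.001, 1.579]
force: [-0.1, -0.4, -1.5]
grip_width: 0.0287
shift/0.12 [-0.02   0.025  0.223] rows>= 0.6 turn/30deg [-0.008 -0.002  0.016] rows>= 0.1
```

View pics/s8c.png

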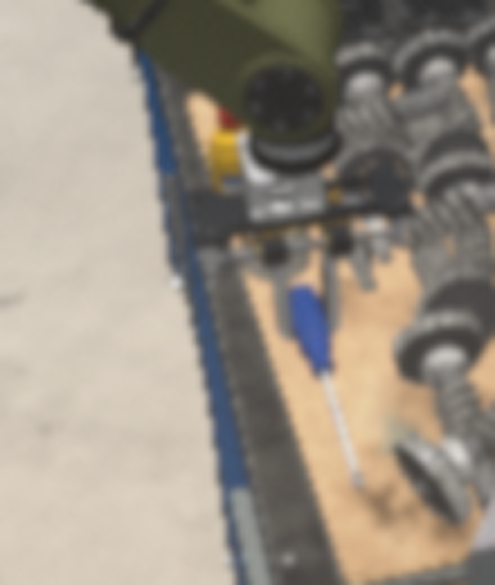

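View pics/t8c.png

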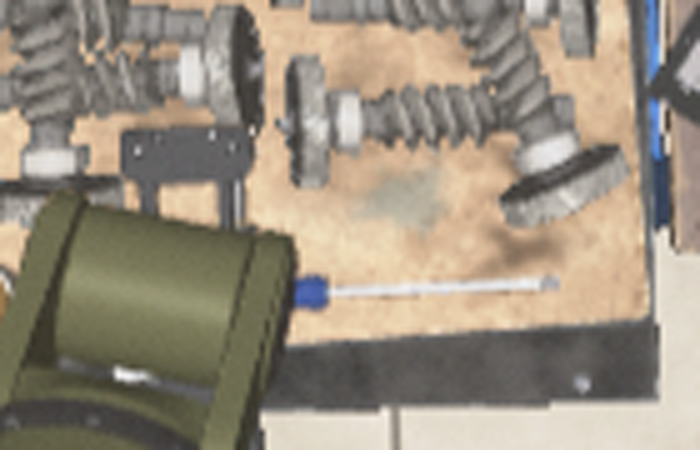

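Back over the original spot. I'll lower it in small steps and watch the force.

```bash
python3 -m pendant '[[-0.02,0.02,0.1,0,0,0,1],[0,0,0.08,0,0,0,1],[0,0,0.02,0,0,0,1],[0,0,0,0,0,0,1]]'
```

```text
time_s: 12.08
ee_pos: [0.4369, -0.0645, 0.1072]
eef_rot: [-3.141, -0.0, 1.575]
force: [0.2, -0.5, -1.3]
grip_width: 0.0285
```

```bash
python3 -m pendant '[[0,0,0.015,0,0,0,1],[0,0,0,0,0,0,1]]'
```

```text
time_s: 12.25
ee_pos: [0.4371, -0.0645, 0.1058]
eef_rot: [3.141, 0.0, 1.575]
force: [-0.4, -0.3, 0.1]
grip_width: 0.0292
```

```bash
python3 -m pendant '[[0,0,0.02,0,0,0,1],[0,0,0,0,0,0,1]]'; python3 -m pendant '[[0,0,0.015,0,0,0,1],[0,0,0,0,0,0,1]]'
```

```text
time_s: 12.42
ee_pos: [0.437, -0.0644, 0.103]
eef_rot: [3.141, 0.0, 1.575]
force: [-0.2, 0.8, -2.5]
grip_width: 0.0287
time_s: 12.58
ee_pos: [0.437, -0.0645, 0.1011]
eef_rot: [-3.142, -0.0, 1.575]
force: [0.5, -0.6, -1.6]
grip_width: 0.0287
```

```bash
python3 -m pendant '[[0,0,0.005,0,0,0,1],[0,0,0,0,0,0,-0.15],[0,0,0,0,0,0,-0.15],[0,0,0,0,0,0,-0.15],[0,0,0,0,0,0,-0.15],[0,0,0,0,0,0,-0.15]]'; python3 -m pendant '[[0,0,-0.1,0,0,0,-0.15],[0,0,-0.2,0,0,0,-0.15],[0,0,-0.3,0,0,0,-0.15],[0,0,-0.3,0,0,0,-0.15],[0,0,-0.3,0,0,0,-0.15],[0,0,-0.3,0,0,0,-0.15],[0,0,0,0,0,0,-0.15]]'
python3 - <<'E'
from h import *
c=cam("top","t9"); s=cam("side","s9")
crop(c,180,120,380,240,4,"t9c"); crop(s,190,120,310,280,4,"s9c")
crop(c,285,120,375,215,6.3,"t9k"); crop(s,245,180,315,280,6,"s9k")
E
```

```text
time_s: 13.08
ee_pos: [0.437, -0.0645, 0.1008]
eef_rot: [3.141, 0.0, 1.575]
force: [0.0, -1.1, 0.3]
grip_width: 0.0533
time_s: 13.67
ee_pos: [0.4383, -0.0647, 0.287]
eef_rot: [3.132, 0.002, 1.575]
force: [-0.5, -0.4, 0.8]
grip_width: 0.054
```

View pics/s9c.png

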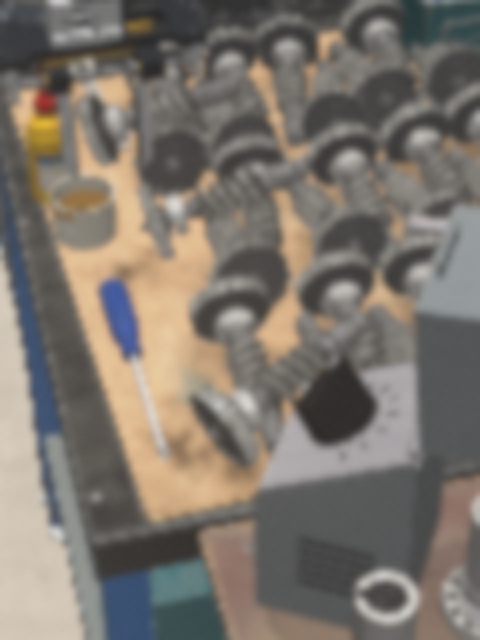

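View pics/t9c.png

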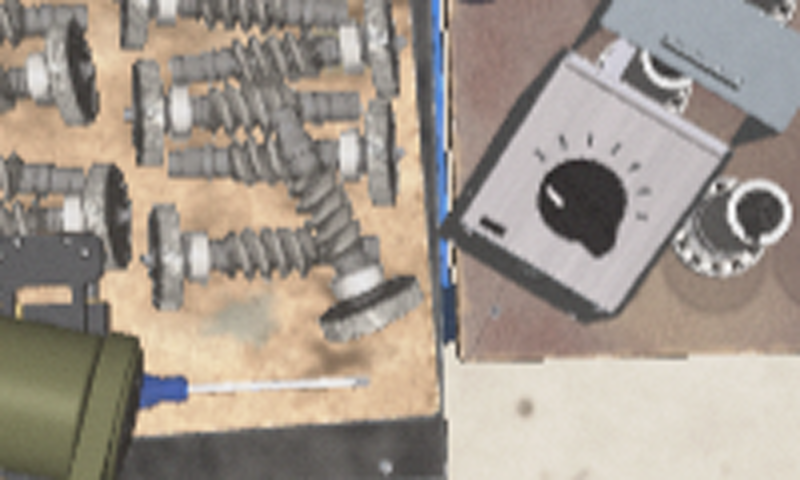

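View pics/t9k.png

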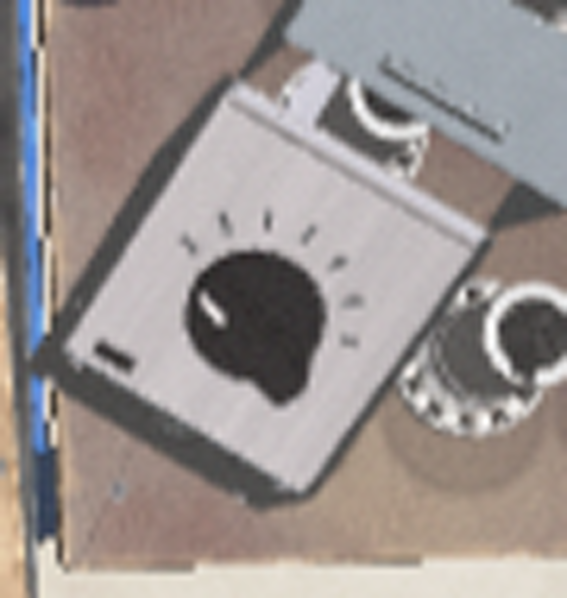

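View pics/s9k.png

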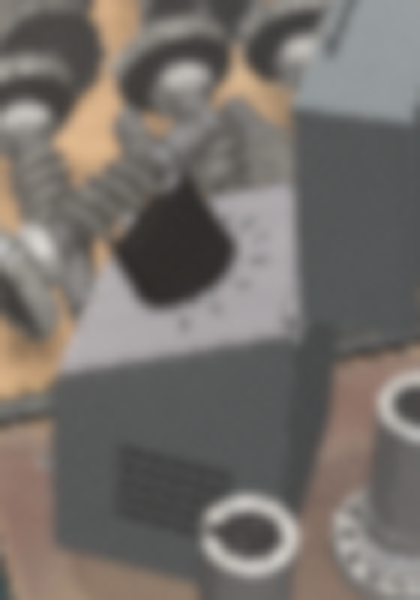

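```bash
cat > box.py <<'E'
from h import *
np.set_printoptions(precision=4,suppress=True)
u=lambda x,y,x0,y0,f:(x0+(x+.5)/f-.5,y0+(y+.5)/f-.5)
S=lambda p:u(*p,245,180,6); T=lambda p:u(*p,285,120,6.3)
E
python3 - <<'E'
from box import *
from scipy.optimize import least_squares
cs,ct=cam("side"),cam("top")
D={}
for n,s,t in (("FR",(52,378),(305,495)),("RR",(298,337),(487,238)),("RL",(288,184),(237,88))):
    D[n],e=tri(cs,S(s),ct,T(t)); print(n,D[n],e)
FL=T((65,353)); print("FL@.135",plane(ct,FL,.135))
print("RR-RL",np.linalg.norm(D["RR"]-D["RL"]),"RR-FR",np.linalg.norm(D["RR"]-D["FR"]))
# knob rays on the panel plane: use fit pose
M={"FR":(-.06,-.065,.135),"RR":(.06,-.065,.204),"RL":(.06,.065,.204)}
A=np.array([M[k] for k in M]);B=np.array([D[k] for k in M])
f=lambda p:((A@np.array([[np.cos(p[3]),np.sin(p[3]),0],[-np.sin(p[3]),np.cos(p[3]),0],[0,0,1]])+p[:3])-B).ravel()
r=least_squares(f,[.56,-.4,0,-.57]); print(r.x,np.degrees(r.x[3]),"\n",r.fun.reshape(-1,3)*1000)
# pixel-based pose from all corners, both views (few points PnP)
E
```

```text
FR [ 0.479  -0.4237  0.1285] [0.41 0.37]
RR [ 0.5799 -0.4885  0.1971] [0.02 0.02]
RL [ 0.6291 -0.3861  0.1965] [6.29 5.93]
FL@.135 [ 0.5433 -0.322   0.135 ]
RR-RL 0.11363571913134175 RR-FR 0.13813328754654955
[ 0.5567 -0.4039 -0.0069 -0.5432] -31.12246053467384 
 [[-7.222  -4.8038 -0.4601]
 [-5.3669 -2.0358 -0.0713]
 [12.5889  6.8396  0.5314]]
```

Run:
```python
from box import *
cs,ct=cam("side"),cam("top")
zb=-.0067
c={"FR":plane(ct,T((305,495)),.135+zb),"RR":plane(ct,T((487,238)),.204+zb),"RL":plane(ct,T((237,88)),.204+zb),"FL":plane(ct,T((65,353)),.135+zb)}
for k in c: print(k,c[k])
print("widths",np.linalg.norm(c["FR"]-c["FL"]),np.linalg.norm(c["RR"]-c["RL"]),"len",np.linalg.norm(c["FR"]-c["RR"]),np.linalg.norm(c["FL"]-c["RL"]))
ctr=sum(c.values())/4; ax=(c["RR"]+c["RL"]-c["FR"]-c["FL"])/2; yaw=np.arctan2(ax[1],ax[0]); ay=(c["RL"]+c["FL"]-c["RR"]-c["FR"])/2
print("ctr",ctr,"yaw",np.degrees(yaw),np.degrees(np.arctan2(-ay[0],ay[1])))
yaw=(yaw+np.arctan2(-ay[0],ay[1]))/2
ex=np.array([np.cos(yaw),np.sin(yaw),0]);ey=np.array([-ex[1],ex[0],0]);ez=np.array([0,0,1.])
n=-.5*ex+np.sqrt(.75)*ez; up=np.sqrt(.75)*ex+.5*ez
O=ctr.copy(); O[2]=.1695+zb
def onp(cm,uv,h):
    d=cm["R"].T@np.linalg.solve(cm["mtx"],[*uv,1.]); o=-cm["R"].T@cm["t"]; X=o+d*((n@(O+h*n-o))/(n@d)); w=X-O; return np.array([w@up,w@ey])*1000
print("panel coords (upslope, left) mm")
for q in ((190,243),(225,223),(267,220),(310,235),(338,265),(352,302),(349,340)): print("tick",onp(ct,T(q),0))
print("mark", onp(ct,T((200,293)),44),onp(ct,T((222,325)),44))
print("bar far end", onp(ct,T((275,405)),44),onp(ct,T((305,385)),44))
print("disc L/top/R", [onp(ct,T(q),8) for q in ((187,318),(256,249),(326,318))])
np.savez("boxpose.npz",O=O,n=n,up=up,ey=ey,yaw=yaw)
```

```text
FR [ 0.48   -0.4239  0.1283]
RR [ 0.5799 -0.4885  0.1973]
RL [ 0.6441 -0.3887  0.1973]
FL [ 0.544  -0.3228  0.1283]
widths 0.1197100676642799 0.11861221083877224 len 0.1374984818198122 0.13836016278037971
ctr [ 0.562  -0.406   0.1628] yaw -33.12338514441524 -32.55121878759233
panel coords (upslope, left) mm
tick [ 1.9171 40.731 ]
tick [17.2347 33.0349]
tick [27.676  19.1437]
tick [31.6699  0.8928]
tick [ 26.846  -15.6568]
tick [ 16.3014 -29.1245]
tick [  1.4678 -37.1044]
mark [15468.7096  3607.2037] [15747.9168  4201.2018]
bar far end [16470.3897  5671.9465] [15896.7207  5893.4293]
disc L/top/R [array([2879.4001,  684.5208]), array([2616.6176,  736.359 ]), array([2679.5935,  990.0697])]
```

Run:
```python
from box import *
cs,ct=cam("side"),cam("top")
b=np.load("boxpose.npz"); O,n,up,ey=b["O"],b["n"],b["up"],b["ey"]
def onp(cm,uv,h):
    d=cm["R"].T@np.linalg.solve(cm["mtx"],[*uv,1.]); o=-cm["R"].T@cm["t"]; X=o+d*((n@(O+h*n-o))/(n@d)); w=X-O; return np.array([w@up,w@ey])*1000-(-8.7,1.3)
for nm,q,h in (("mark out",(200,293),.044),("mark in",(222,325),.044),("bar far a",(275,405),.044),("bar far b",(305,385),.044),("discL",(187,318),.008),("disctop",(256,249),.008),("discR",(326,318),.008)):
    v=onp(ct,T(q),h); print(nm,v,"r",np.hypot(*v),"ang left of up",np.degrees(np.arctan2(v[1],v[0])))
K=O-.0087*up+.0013*ey; print("knob on panel",K,"grip",K+.028*n)
print("proj check: grip top px", (proj(ct,K+.044*n)-(285,120))*6.3, "side",(proj(cs,K+.044*n)-(245,180))*6)
```

```text
mark out [ 9.5046 28.0319] r 29.59943563251895 ang left of up 71.27018193707505
mark in [ 2.6572 13.4646] r 13.724273482609753 ang left of up 78.83627615930222
bar far a [-15.0609 -22.6044] r 27.162249269948127 ang left of up -123.67488154822907
bar far b [ -0.9921 -28.0361] r 28.053602466733015 ang left of up -92.0266685103888
discL [-15.6027  23.9042] r 28.545684732041234 ang left of up 123.1331656591898
disctop [25.8173 15.7334] r 30.23364417289209 ang left of up 31.358772287657825
discR [ 15.891  -24.2566] r 28.99838957892817 ang left of up -56.77042652130027
knob on panel [ 0.5564 -0.4008  0.1585] grip [ 0.5446 -0.3932  0.1827]
proj check: grip top px [244.37   344.6826] side [149.4023 208.5359]
```

```bash
cat >> box.py <<'E'
b=np.load("boxpose.npz"); O,n,up,ey=b["O"],b["n"],b["up"],b["ey"]
K=O-.0087*up+.0013*ey
def kR(a):
    a=np.radians(a); x=np.cos(a)*up+np.sin(a)*ey; z=-n; return Ro.from_matrix(np.c_[x,np.cross(z,x),z])
E
python3 - <<'E'
from box import *
print(K+.22*n,K+.109*n, ctrl.get_obs()["qpos"])
go(K+.22*n,kR(75))
E
```

```text
[ 0.4639 -0.3412  0.349 ] [ 0.5106 -0.3712  0.2528] [-0.2294  0.0793  1.8393  0.      1.225  -0.2334]
shift/0.12 [-2.307  0.216 -0.579] rows>= 6.9 turn/30deg [-1.02  -0.161  1.564] rows>= 7.9
```

```bash
python3 -m pendant '[[-0.288,0.027,-0.072,0,0,0,-0.15],[-0.288,0.027,-0.072,0,0,0,-0.15],[-0.288,0.027,-0.072,0,0,0,-0.15],[-0.288,0.027,-0.072,0,0,0,-0.15],[-0.288,0.027,-0.072,0,0,0,-0.15],[-0.288,0.027,-0.072,0,0,0,-0.15],[-0.288,0.027,-0.072,0,0,0,-0.15],[-0.288,0.027,-0.072,0,0,0,-0.15],[0,0,0,0,0,0,-0.15]]'
python3 - <<'E'
from box import *
go(K+.22*n,kR(75))
E
```

```text
time_s: 14.82
ee_pos: [0.4637, -0.3456, 0.3497]
eef_rot: [-3.141, 0.001, 1.571]
force: [-0.6, 0.7, -0.3]
grip_width: 0.0539
shift/0.12 [0.037 0.002 0.006] rows>= 0.1 turn/30deg [-1.016 -0.158  1.558] rows>= 7.8
```

```bash
python3 -m pendant '[[0,0,0,-0.113,-0.018,0.173,-0.15],[0,0,0,-0.113,-0.018,0.173,-0.15],[0,0,0,-0.113,-0.018,0.173,-0.15],[0,0,0,-0.113,-0.018,0.173,-0.15],[0,0,0,-0.113,-0.018,0.173,-0.15],[0,0,0,-0.113,-0.018,0.173,-0.15],[0,0,0,-0.113,-0.018,0.173,-0.15],[0,0,0,-0.113,-0.018,0.173,-0.15],[0,0,0,-0.113,-0.018,0.173,-0.15],[0,0,0,0,0,0,-0.15]]'
python3 - <<'E'
from box import *
go(K+.22*n,kR(75))
c=cam("top","t10"); s=cam("side","s10")
print(ctrl.get_obs()["qpos"])
crop(c,240,100,400,220,5,"t10c"); crop(s,200,120,350,290,3.5,"s10c")
E
```

```text
time_s: 15.65
ee_pos: [0.4637, -0.34, 0.3488]
eef_rot: [2.632, -0.131, 0.77]
force: [-0.7, -0.1, -0.0]
grip_width: 0.0539
shift/0.12 [-0.005  0.008  0.002] rows>= 0.0 turn/30deg [ 0.002 -0.001 -0.001] rows>= 0.0
[-0.7191  0.145   1.6543  0.1009  0.8282  0.0596]
```

View pics/t10c.png

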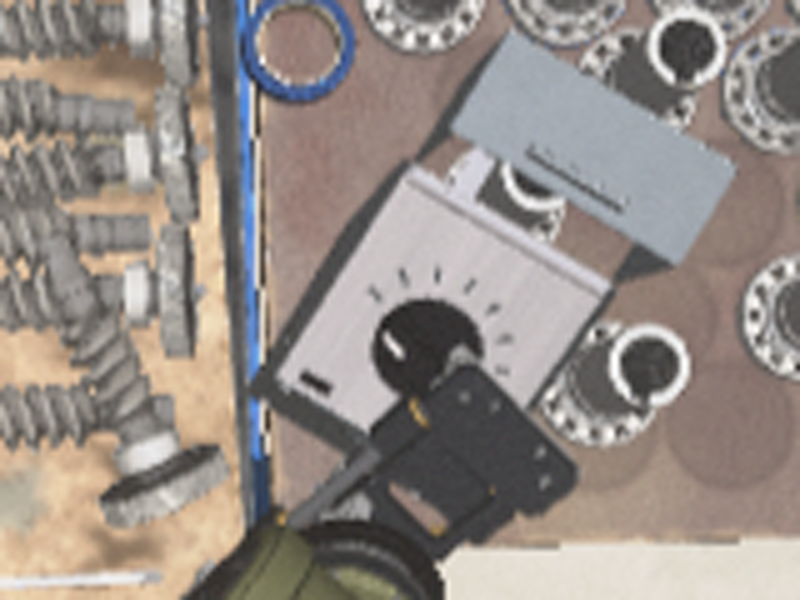

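View pics/s10c.png

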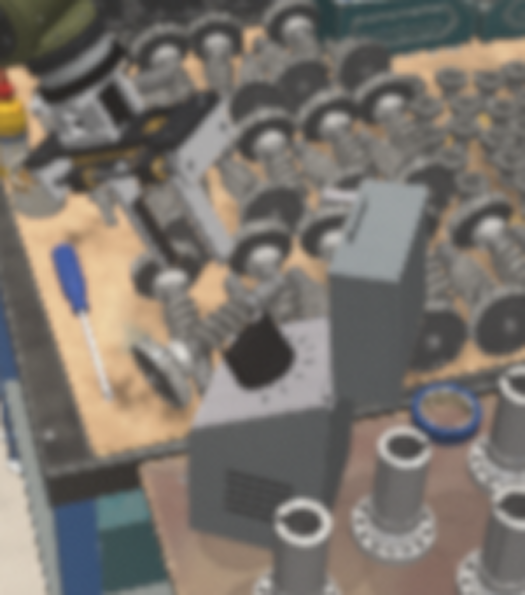

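```bash
python3 -m pendant '[[-0.005,0.008,0.2,0,0,0,-0.15],[0,0,0.2,0,0,0,-0.15],[0,0,0.18,0,0,0,-0.15],[0,0,0,0,0,0,-0.15],[0,0,0,0,0,0,-0.15]]'
python3 - <<'E'
from box import *
go(K+.109*n,kR(75))
c=cam("top","t11"); s=cam("side","s11")
crop(c,240,100,400,220,5,"t11c"); crop(s,230,150,330,260,5,"s11c")
E
```

```text
time_s: 16.17
ee_pos: [0.4934, -0.3607, 0.2891]
eef_rot: [2.635, -0.128, 0.775]
force: [-0.4, 0.0, 1.1]
grip_width: 0.0543
shift/0.12 [ 0.002 -0.005  0.346] rows>= 1.0 turn/30deg [-0.006 -0.001  0.011] rows>= 0.1
```

View pics/t11c.png

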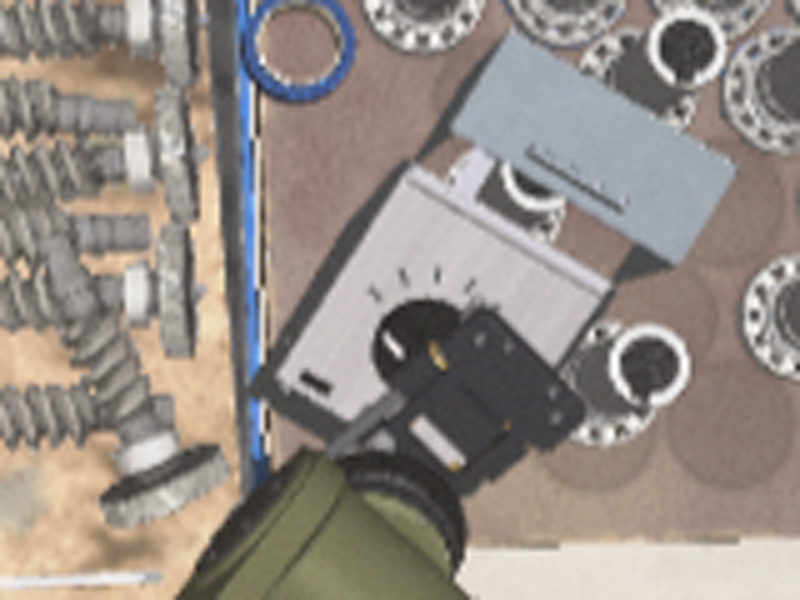

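View pics/s11c.png

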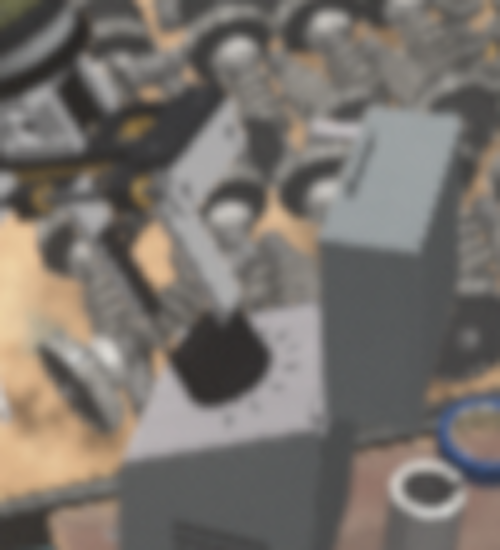

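```bash
python3 -m pendant '[[0.002,-0.005,0.1,-0.006,0,0.01,-0.15],[0,0,0.1,0,0,0,-0.15],[0,0,0,0,0,0,-0.15],[0,0,0,0,0,0,-0.15]]'; python3 -m pendant '[[0,0,0.07,0,0,0,-0.15],[0,0,0.07,0,0,0,-0.15],[0,0,0,0,0,0,-0.15],[0,0,0,0,0,0,-0.15]]'
python3 - <<'E'
from box import *
go(K+.109*n,kR(75))
c=cam("top","t12"); s=cam("side","s12")
crop(c,240,100,400,220,5,"t12c"); crop(s,230,150,330,260,5,"s12c")
E
```

```text
time_s: 16.6
ee_pos: [0.5034, -0.3667, 0.268]
eef_rot: [2.631, -0.131, 0.769]
force: [-0.3, 0.0, -0.2]
grip_width: 0.0541
time_s: 16.93
ee_pos: [0.5105, -0.3713, 0.2537]
eef_rot: [2.631, -0.131, 0.769]
force: [1.0, 0.0, -0.6]
grip_width: 0.0539
shift/0.12 [-0.    -0.004  0.006] rows>= 0.0 turn/30deg [ 0.004 -0.001 -0.003] rows>= 0.0
```

View pics/s12c.png

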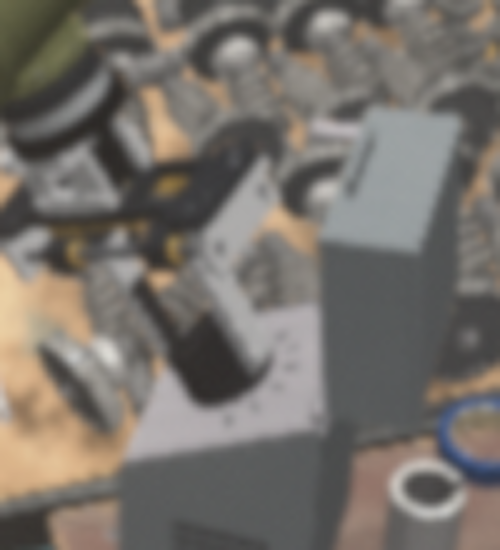

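View pics/t12c.png

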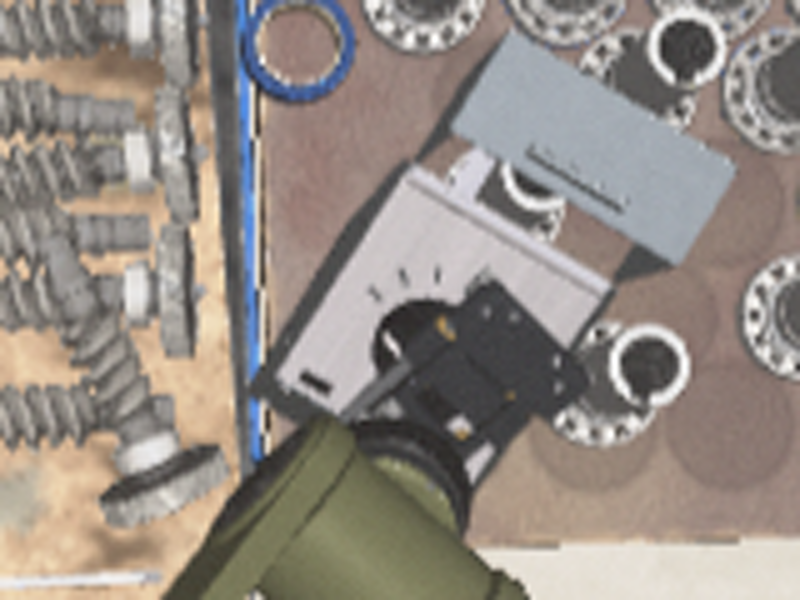

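```bash
python3 -m pendant '[[0,0,0,0,0,0,1],[0,0,0,0,0,0,1],[0,0,0,0,0,0,1],[0,0,0,0,0,0,1],[0,0,0,0,0,0,1],[0,0,0,0,0,0,1]]' 20
python3 - <<'E'
from box import *
o=ctrl.get_obs(); print(o["force"],o["moment"],o["ee_pos"]); R=Ro.from_euler("xyz",o["eef_rot"]).inv(); print(R.apply(o["force"]))
E
```

```text
time_s: 17.53
ee_pos: [0.5104, -0.3712, 0.2544]
eef_rot: [2.63, -0.131, 0.769]
force: [-8.0, 6.0, -2.5]
grip_width: 0.0174
[-7.9835  6.0383 -2.4683] [1.3642 1.9247 0.0153] [ 0.5104 -0.3712  0.2544]
[-1.8497 -9.7236 -2.8845]
```

```bash
python3 -m pendant '[[0,-0.01,0,0,0,0,1],[0,0,0,0,0,0,1],[0,0,0,0,0,0,1]]' 40
python3 - <<'E'
from box import *
o=ctrl.get_obs(); R=Ro.from_euler("xyz",o["eef_rot"]).inv(); print(R.apply(o["force"]),R.apply(o["moment"]))
go(K+.109*n,kR(75))
E
```

```text
time_s: 17.78
ee_pos: [0.5098, -0.3707, 0.254]
eef_rot: [2.629, -0.131, 0.769]
force: [1.9, -3.3, -0.8]
grip_width: 0.0159
[-1.0206  2.829   2.373 ] [-0.3797 -0.3047 -0.0328]
shift/0.12 [0.    0.002 0.012] rows>= 0.0 turn/30deg [ 0.008 -0.001 -0.003] rows>= 0.0
```

```bash
python3 -m pendant '[[0,0,0,0,0,0.2,1],[0,0,0,0,0,0.2,1],[0,0,0,0,0,0.2,1],[0,0,0,0,0,0.2,1],[0,0,0,0,0,0,1]]'
python3 - <<'E'
from box import *
o=ctrl.get_obs(); R=Ro.from_euler("xyz",o["eef_rot"]).inv(); print(R.apply(o["force"]),R.apply(o["moment"]))
go(K+.109*n,kR(0))
E
```

```text
time_s: 18.2
ee_pos: [0.5098, -0.3706, 0.2539]
eef_rot: [2.719, -0.325, 0.381]
force: [0.7, -4.0, -0.6]
grip_width: 0.0157
[-0.9509  3.468   1.9608] [-0.2788 -0.241   0.0534]
shift/0.12 [0.001 0.003 0.012] rows>= 0.0 turn/30deg [ 0.003 -0.006  1.688] rows>= 7.1
```

```bash
python3 -m pendant '[[0,0,0,0,0,0.2,1],[0,0,0,0,0,0.2,1],[0,0,0,0,0,0.2,1],[0,0,0,0,0,0.2,1],[0,0,0,0,0,0.2,1],[0,0,0,0,0,0.2,1],[0,0,0,0,0,0.2,1],[0,0,0,0,0,0.2,1],[0,0,0,0,0,0,1],[0,0,0,0,0,0,1]]'
python3 - <<'E'
from box import *
o=ctrl.get_obs(); R=Ro.from_euler("xyz",o["eef_rot"]).inv(); print(R.apply(o["force"]),R.apply(o["moment"]))
go(K+.109*n,kR(0))
c=cam("top","t13"); s=cam("side","s13")
crop(c,240,100,400,220,5,"t13c"); crop(s,230,150,330,260,5,"s13c")
E
```

```text
time_s: 19.03
ee_pos: [0.5098, -0.3703, 0.2538]
eef_rot: [3.109, -0.526, -0.508]
force: [1.4, 0.2, 0.6]
grip_width: 0.0155
[ 1.2603 -0.8515 -0.0065] [ 0.099  -0.2458  0.2583]
shift/0.12 [0.004 0.003 0.012] rows>= 0.0 turn/30deg [-0.    -0.006  0.107] rows>= 0.5
```

View pics/t13c.png

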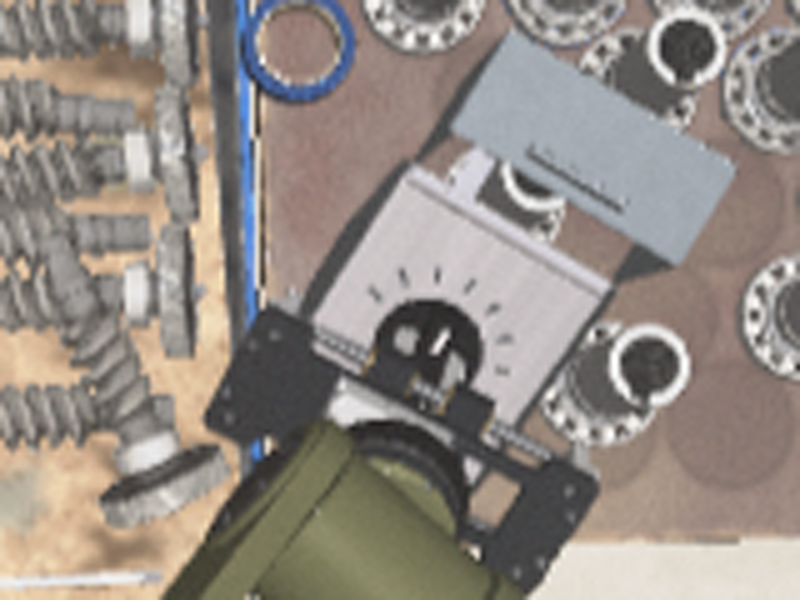

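View pics/s13c.png

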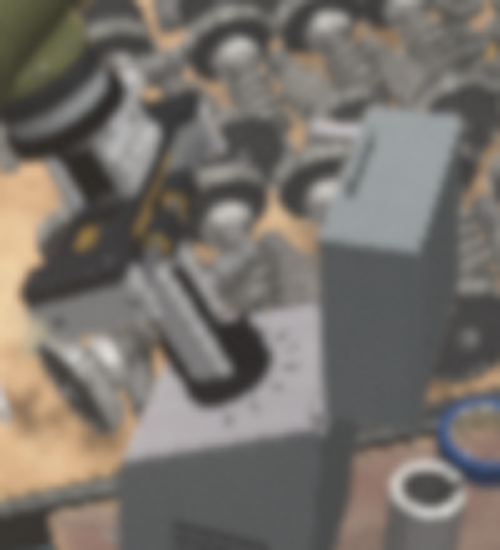

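```bash
python3 -m pendant '[[0,0,0,0,0,0.1,1],[0,0,0,0,0,0,1],[0,0,0,0,0,0,-0.15],[0,0,0,0,0,0,-0.15],[0,0,0,0,0,0,-0.15],[0,0,0,0,0,0,-0.15]]'; python3 -m pendant '[[0,0,-0.1,0,0,0,-0.15],[0,0,-0.2,0,0,0,-0.15],[0,0,-0.3,0,0,0,-0.15],[0,0,-0.3,0,0,0,-0.15],[0,0,-0.3,0,0,0,-0.15],[0,0,0,0,0,0,-0.15]]'
python3 - <<'E'
from box import *
c=cam("top","t14"); s=cam("side","s14")
crop(c,285,120,375,215,6.3,"t14k"); crop(s,180,120,330,290,3.5,"s14c")
E
```

```text
time_s: 19.63
ee_pos: [0.5097, -0.3705, 0.2537]
eef_rot: [-3.141, -0.527, -0.574]
force: [-0.1, -0.6, 0.2]
grip_width: 0.0393
time_s: 20.13
ee_pos: [0.4476, -0.3304, 0.3861]
eef_rot: [3.14, -0.537, -0.573]
force: [-0.2, -0.1, 1.1]
grip_width: 0.0543
```

View pics/t14k.png

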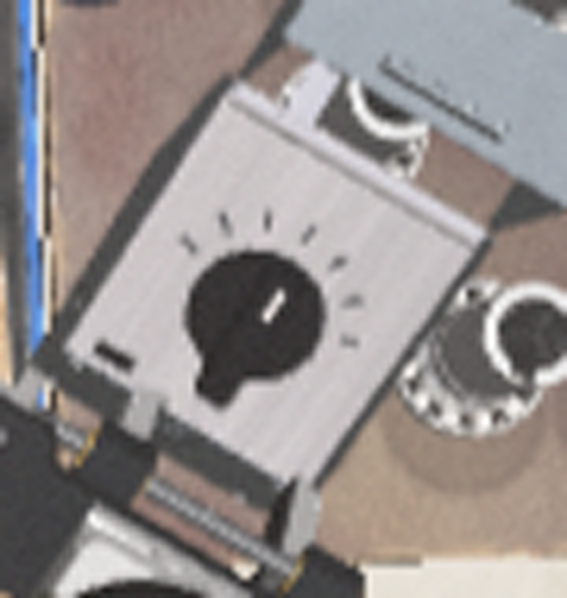

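View pics/s14c.png

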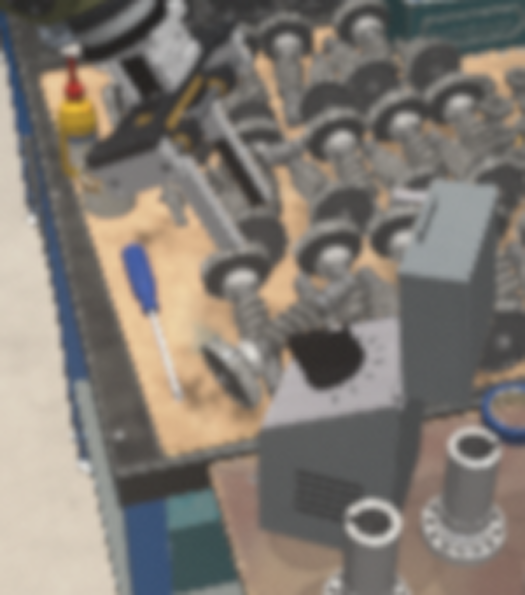

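```bash
python3 - <<'E'
from box import *
ct=cam("top")
def onp(cm,uv,h):
    d=cm["R"].T@np.linalg.solve(cm["mtx"],[*uv,1.]); o=-cm["R"].T@cm["t"]; X=o+d*((n@(O+h*n-o))/(n@d)); w=X-K; return np.array([w@up,w@ey])*1000
a=onp(ct,T((283,293)),.044);c=onp(ct,T((264,320)),.044); print(a,c,np.degrees(np.arctan2(*a[::-1])), "far",onp(ct,T((210,405)),.044))
a0=np.array([9.5,28.0]); print("mark moved mm",np.hypot(*(a-a0)))
E
python3 -m pendant '[[0,0,-0.3,0,0,0,-0.15],[0,0,-0.2,0,0,0,-0.15],[0,0,0,0,0,0,-0.15],[0,0,0,0,0,0,-0.15],[0,0,0,0,0,0,-0.15],[0,0,0,0,0,0,-0.15]]'
python3 - <<'E'
from box import *
c=cam("top","t15"); s=cam("side","s15"); print(ctrl.get_obs()["joint_vel"],ctrl.get_obs()["force"])
E
```

```text
[27.6034  0.2039] [13.7177  0.4779] 0.4231316636900533 far [-29.7152  -0.6191]
mark moved mm 33.171678244110886
time_s: 20.78
ee_pos: [0.4239, -0.315, 0.4282]
eef_rot: [-3.14, -0.524, -0.575]
force: [0.0, 0.5, -0.9]
grip_width: 0.0539
[ 0.0024 -0.0078 -0.0035 -0.0007  0.0015 -0.0009] [-0.4478 -0.9255  0.6238]
```

View pics/t15.png

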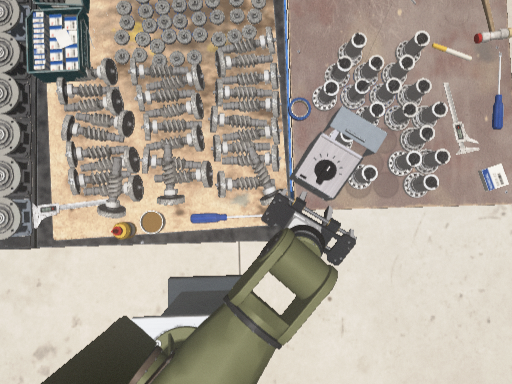

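View pics/s15.png

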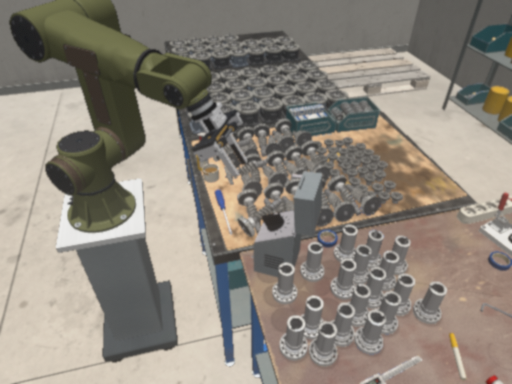

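The mark points straight up the slope (0.4° off) and started in the first click, so it has turned three clicks. The hood is open, the screwdriver lies flat, and the bystanders haven't moved. Handing in.

```bash
python3 -c "
from station import hand_in
print(hand_in())"
```

```text
the job is handed in; nothing more can be done
None
```

The job is handed in at about 21 s of robot time, and every stage looked right in my last pictures; the hand-in gives no verdict.

**What I did**
- I gripped the screwdriver by its handle and pushed the blade through the access hole. The push plate pushed back with about 3 to 5 N, and the hood sprang open.
- I laid the screwdriver back in its old place on the mat and let go.
- I gripped the knob bar square to the sloped panel, turned it 75° clockwise, let go and backed off.

**Last checks**
- **Knob:** the white mark points 0.4° from straight up the slope, which is the fourth click. It started at about 71 to 79° to the left, which is the first click (75°), so it has moved three clicks.
- **Hood and screwdriver:** both cameras show the hood open and the screwdriver lying flat.
- **Bystanders:** the tub, the bottle and the side shaft look unmoved in both views; I did not measure their positions again.
- **Arm:** it is at rest, clear of everything, and the force reading is only noise.

**Disagreements**
- **Mark travel:** from pixels the white mark moved 33 mm, where three clicks should give 36.5 mm. That is inside the 31 to 41.5 mm band, and the angles agree with three clicks.
- **Box height:** the box measured about 6 to 7 mm lower than the text implies.
- **Latch contact:** the plate pushed back only when the tip was about 30 mm past my estimate of the hole mouth, where the text says 17 mm. I felt for contact in small steps, so it did no harm.
- **Tip reading:** one reading of the screwdriver tip before the push was off because a dot on the bench looked like the tip. I measured again before pushing.

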